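# Refit a tube mixer: swap the wrong adapter, then nest vial and cover

### The arm

A 6-joint arm with a two-finger parallel gripper is mounted at the origin on the work surface. World frame = base frame: x ahead of the robot, y to its left, z up, the work surface at z = 0. Lengths are in mm, angles in rad, forces in N, time in s.
With the tool pointing down it reaches from about 325 to 850 mm from the base axis. Payload 15.5 kg.
Tool frame: the origin (TCP) lies at the very end of the fingers, on their centre line; the grasp point (between the pads) lies 19 mm behind it; y points along the fingers, z is the direction in which the jaws open and shut, and the axes are right-handed (so a half turn about y gives the same grasp; the last joint's range is limited). The gripper opens to 91 mm and grips with 3 to 60 N. Pads are 32 mm wide; open, the fingers measure 118 mm over their backs; the gripper's body (76 mm by 178 mm) begins 60 mm behind the grasp point.
Start: joints at [1.085, 0.494, 1.345, -0, 1.302, -0.096], TCP at [238.076, 577.881, 213.915] pointing down, gripper open.
Joint ranges: [-2.91, 2.91], [-0.82, 2.16], [0.22, 2.67], [-1.22, 4.37], [0.12, 2.79], [-3.08, 3.08]. Speed limits (rad/s): [1.89, 1.89, 2.57, 3.01, 3.01, 3.01].

### API

Orientations are given as a unit quaternion [x, y, z, w].
In Python, from workcell import bot gives the robot as it stands.
- The arm moves only by the shell command python3 -m handwheel 'ROWS' [FORCE]. ROWS is JSON, a list of rows, each an object of numbers: "jaw": the finger opening in mm, from 0 to 91.2; "dx", "dy", "dz": the shift along the tool's x, y, z in mm; "ax", "ay", "az": the turn, a rotation vector about the tool's x, y, z in degrees. A call has 1 to 8 rows; each row shifts and turns the pose as measured when the row begins, along the tool's axes as they then stand; what a row does not reach is not made up. A row lasts 1/10 s, in which the tool goes at most 50 mm and 8.59 degrees, less where a joint would pass 70% of its speed; a pose out of reach is approached as far as the arm can. A call with a gripper value outside its range is refused whole. The fingers move at their own pace and stop on an object; FORCE is the grip in N (left out, the last holds). Time passes only in rows, so rows that do not move let the fingers close. It gives the time, the measured TCP pose, the force and the opening at its end, in the units of the state.
- bot.get_obs(): the state, without advancing time (a new reading comes with each control period).
- bot.grab_frame(name): name is "scene" or "top" or "wrist"; returns a dict with "pixels" (480x640x3 uint8, red, green, blue), "range_z" (480x640 float32, mm along the optical axis (not along the pixel's ray), 0 where there is no reading), "intrinsics" (3x3 intrinsics, pixels), "cam_to_world" (4x4, takes a point from camera to world coordinates). Camera axes: x right, y up, looking along -z (the intrinsics and any distortion apply to the point x, -y, -z); pixel columns grow to the right and rows downward; lengths in mm; the calibration is good to about 2 mm. The wrist camera is an equidistant fisheye: a pixel r from the principal point sees the ray r / f radians off the axis. A picture is of the moment at which its call begins.
- bot.hand_in(): hands the job in, once; it reports no verdict.
Trained networks look in a picture, given as the dict that the camera call returned (one of the last four; its "shot" number tells which), for a name from the list of things; names that differ only in an ending like _2 or _b are one class to them, and where a whole thing is asked for, a point or a joint stands for the part that bears it (a point fixed in the world has none). Each returns a list of dicts, best first, with "confidence" (0 to 1); they miss things now and then, are a little off and sometimes report something else, mostly with a low value. They report only what shows in the picture. A call takes as long as a camera call. They do not tell look-alikes from the thing itself.
- bot.search_frame(picture, name): "at" ([column, row] in pixels, amid what is visible of it).
- bot.regions_of(picture, name): "pixels" (480x640 bool, what is visible of it) and "at" ([column, row] in pixels, amid what is visible of it).
- bot.tip_of(picture, name): "at" ([column, row] in pixels: a listed point, or the origin of a listed thing).
The state is a dict: "clock": time; "joint_positions": joint angles; "dq": joint speeds; "effort": joint torques, N m; "position": TCP position; "eef_rot": TCP orientation; "wrist_force": force on the tool from outside, world axes, zero at the start; "wrist_torque": the same for the moment, N m; "finger_gap": finger opening in mm.
Only numpy, scipy, OpenCV 4.12 (cv2) and the standard library are available. Lean on these libraries where they do the work, as an engineer would, in place of code of your own. Each camera call takes 0.05 s, during which the arm holds its last target.

### The job

The small tube mixer has an adapter in it whose well does not fit the amber vial: lift that adapter out and park it in a recess of an empty white stand. Then seat the adapter with the middle-sized well in the mixer, next lower the vial upright all the way to the bottom of its well before letting go of it, and last put the grey cover over the vial so that it stands squarely on the adapter. The other unsuitable adapter stays parked on a stand, and the vial must never be tipped over.

Things in the scene. Friction and masses are not known exactly. Their poses are not given: they have to be found in the camera images.
- mixer: Compact round tube mixer fixed to the bench: white base 120 mm across, 22 mm high, with a small black dial, and on it a dark round seat 84 mm across, top 42 mm above the bench, with a recess 68 mm across whose floor is 35 mm above the bench. Origin: centre of the underside, on the bench; z up. At the start a wrong adapter (narrow or broad well) stands in it.
- stand_a: White plastic parking stand fixed to the bench: a round puck 84 mm across, 42 mm high, with a round recess 68 mm across in its top, recess floor 35 mm above the bench. Origin: centre of the underside, on the bench; z up. One of three identical stands; two hold an adapter at the start and one is empty.
- stand_b: White plastic parking stand fixed to the bench: a round puck 84 mm across, 42 mm high, with a round recess 68 mm across in its top, recess floor 35 mm above the bench. Origin: centre of the underside, on the bench; z up. One of three identical stands; see stand_a.
- stand_c: White plastic parking stand fixed to the bench: a round puck 84 mm across, 42 mm high, with a round recess 68 mm across in its top, recess floor 35 mm above the bench. Origin: centre of the underside, on the bench; z up. One of three identical stands; see stand_a.
- adapter_narrow: Loose aluminium adapter: upright cylinder 58 mm across, 50 mm tall, 0.18 to 0.29 kg, with one round well 14 mm across, 40 mm deep, open at the top. Wrong one: the vial does not go in. It starts in the mixer or on a stand. Origin: centre of its underside; z up its axis. In the recess of a stand or the mixer it has 5 mm of play all round and its origin is 35 mm above the bench.
- adapter_medium: Loose aluminium adapter: upright cylinder 58 mm across, 50 mm tall, 0.18 to 0.29 kg, with one round well 36 mm across, 40 mm deep, open at the top. The right one: the 30 mm vial goes in with 3 mm of play all round. It starts on a stand. Origin: centre of its underside; z up its axis. In the recess of a stand or the mixer it has 5 mm of play all round and its origin is 35 mm above the bench.
- adapter_broad: Loose aluminium adapter: upright cylinder 58 mm across, 50 mm tall, 0.18 to 0.29 kg, with one round well 48 mm across, 40 mm deep, open at the top. Wrong one: thin-walled, the vial would be loose in it. It starts in the mixer or on a stand. Origin: centre of its underside; z up its axis. In the recess of a stand or the mixer it has 5 mm of play all round and its origin is 35 mm above the bench.
- vial: Loose amber glass vial with white screw cap and paper label: upright cylinder 30 mm across, 75 mm tall, 35 to 70 g, standing on the bench. Origin: centre of its underside; z up its axis. Fully in the right adapter's well its underside is 10 mm above the adapter's underside and its top 35 mm stand out above the adapter.
- cover: Loose grey plastic cover, mouth down on the bench: a cup 58 mm across, 48 mm high, closed on top, inside 52 mm across and 44 mm high; on top an upright black knob to lift it by, 20 mm across, 24 mm tall (48 to 72 mm above the rim). 40 to 85 g. Origin: centre of the mouth's rim (underside); z up. In place the rim rests on the adapter's top, 50 mm above the adapter's underside.
There are look-alikes about, which are no part of the job. What is shaped like the adapter_medium but brown or green is not meant.

How it is judged:
By the outcome, as a careful person would: the job done as asked, in the order asked, and still so for the second after the job is handed in, with the robot touching nothing.
It also fails if it takes over 118 s, if anything falls off the work surface, if the arm or the gripper's body presses on something with over 40 N, if the wrist force passes 120 N, or if a joint passes its speed limit or range.

## Working session

There is one attempt and no reset: what is moved stays moved. The work goes in short steps, Python scripts to look and compute and a shell command to move; the robot and the scene stay as the last step left them, time stands still between calls to the robot, and variables do not carry over. Pictures are saved under pics/ and viewed, and the job is handed in when it is done.

```bash
mkdir -p pics; ls; python3 - <<'E'
from workcell import bot
import cv2
o=bot.get_obs();print({k:o[k] for k in('clock','position','eef_rot','finger_gap','wrist_force')})
for n in('scene','top'):
    p=bot.grab_frame(n);cv2.imwrite(f'pics/{n}0.png',p['pixels'][...,::-1]);print(n,p['intrinsics'],p['cam_to_world'])
E
```

```text
pics
{'clock': 0.0, 'position': array([237.90414019, 577.56582485, 213.3672955 ]), 'eef_rot': array([ 0.69403773, -0.13740216,  0.13716347, -0.69326651]), 'finger_gap': 91.61241585958523, 'wrist_force': array([-0.76640648,  0.30903659, -0.20917438])}
scene [[434.6548079    0.         327.94365872]
 [  0.         434.6548079  242.35968711]
 [  0.           0.           1.        ]] [[-6.12613747e-01 -4.00885892e-01  6.81171710e-01  1.12762469e+03]
 [ 7.90119332e-01 -3.32852661e-01  5.14704331e-01  4.29112887e+02]
 [ 2.03921116e-02  8.53521885e-01  5.20657808e-01  4.86886265e+02]
 [ 0.00000000e+00  0.00000000e+00  0.00000000e+00  1.00000000e+00]]
top [[592.84561723   0.         323.00030439]
 [  0.         592.84561723 239.62624587]
 [  0.           0.           1.        ]] [[ 5.23427409e-02  9.78831407e-01 -1.97861856e-01  3.07488618e+02]
 [-9.98629169e-01  5.13330182e-02 -1.02324797e-02  8.71024898e+00]
 [ 1.40973812e-04  1.98126217e-01  9.80176506e-01  1.39951839e+03]
 [ 0.00000000e+00  0.00000000e+00  0.00000000e+00  1.00000000e+00]]
```

View pics/scene0.png

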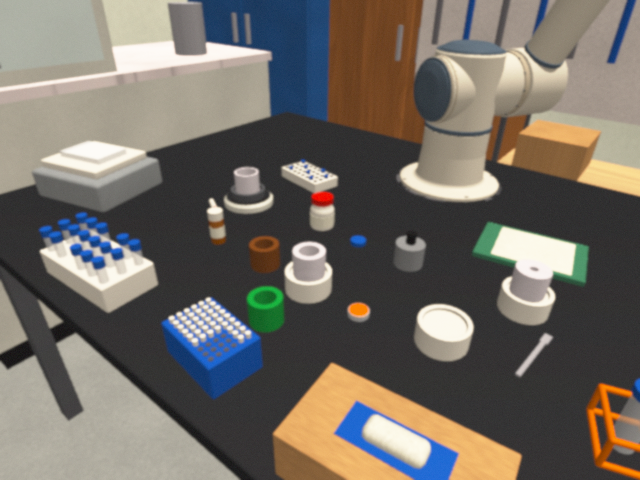

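View pics/top0.png

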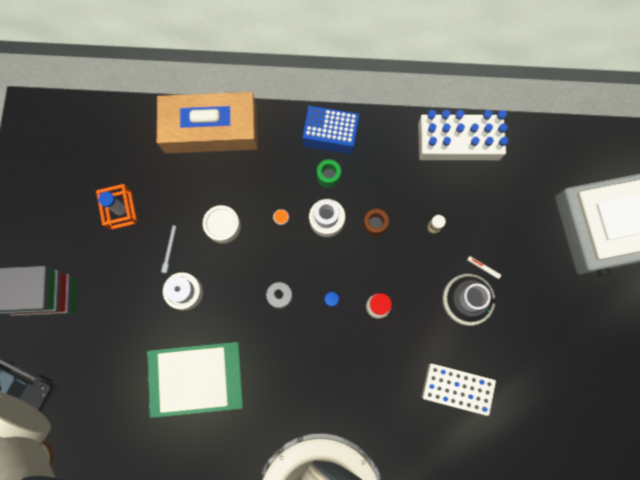

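Top view: the mixer is at (470,298) with a wide-welled adapter. The stands are at (326,217) with an adapter, (182,290) with a narrow one, and (221,223) empty. The grey cover is at (279,295) and the white-capped bottle at (437,224). Next I'll localise them with the depth images and the networks.

```bash
cat > h.py <<'E'
import numpy as np,cv2
from workcell import bot
def cloud(p):
    K=p['intrinsics'];T=p['cam_to_world'];z=p['range_z'].astype(float)
    v,u=np.mgrid[:480,:640]
    P=np.stack([(u-K[0,2])/K[0,0]*z,-(v-K[1,2])/K[1,1]*z,-z],-1)
    W=P@T[:3,:3].T+T[:3,3]; W[z<=0]=np.nan
    return W
def px(p,w):
    T=p['cam_to_world'];K=p['intrinsics'];c=T[:3,:3].T@(np.array(w,float)-T[:3,3])
    return K[0,2]+K[0,0]*c[0]/-c[2],K[1,2]+K[1,1]*c[1]/c[2]
def back(p,u,v,z):
    T=p['cam_to_world'];K=p['intrinsics'];d=T[:3,:3]@np.array([(u-K[0,2])/K[0,0],-(v-K[1,2])/K[1,1],-1.])
    return T[:3,3]+d*(z-T[2,3])/d[2]
E
python3 - <<'E'
from h import *
p=bot.grab_frame('top');W=cloud(p)
s=bot.grab_frame('scene')
cv2.imwrite('pics/topcrop.png',cv2.resize(p['pixels'][150:340,140:520,::-1],None,fx=2.1,fy=2.1,interpolation=2))
cv2.imwrite('pics/scenecrop.png',cv2.resize(s['pixels'][150:350,180:580,::-1],None,fx=2,fy=2,interpolation=2))
for n in 'mixer stand_a adapter_narrow adapter_medium adapter_broad vial cover'.split():
    for q,nm in((p,'top'),(s,'scene')):
        print(n,nm,[(np.round(d['at']).tolist(),round(d['confidence'],2)) for d in bot.search_frame(q,n)][:6])
# blobs
Z=W[...,2]
for (u,v) in [(470,298),(326,217),(182,290),(221,223),(437,224),(279,295),(376,221),(328,172),(379,305)]:
    z=Z[v-32:v+32,u-32:u+32];Wc=W[v-32:v+32,u-32:u+32]
    for lo,hi in((37,46),(15,35),(46,52),(64,80),(80,90)):
        m=(z>lo)&(z<hi)
        if m.sum()>30:
            pts=Wc[m];h=cv2.minEnclosingCircle(pts[:,:2].astype(np.float32));print((u,v),lo,hi,m.sum(),np.round(pts.mean(0)),np.round(h[0]),round(h[1]), 'medz',np.round(np.median(pts[:,2])))
E
```

```text
mixer top [([459.0, 303.0], 0.96)]
mixer scene [([248.0, 202.0], 0.93), ([526.0, 306.0], 0.7)]
stand_a top [([221.0, 225.0], 0.92), ([328.0, 227.0], 0.68), ([192.0, 300.0], 0.6)]
stand_a scene [([307.0, 288.0], 0.81), ([440.0, 333.0], 0.73), ([523.0, 306.0], 0.66)]
adapter_narrow top [([182.0, 288.0], 0.64)]
adapter_narrow scene [([528.0, 280.0], 0.72)]
adapter_medium top [([375.0, 220.0], 0.97), ([327.0, 172.0], 0.65), ([326.0, 215.0], 0.57)]
adapter_medium scene [([307.0, 259.0], 0.81), ([264.0, 256.0], 0.71), ([266.0, 307.0], 0.56)]
adapter_broad top [([470.0, 293.0], 0.8), ([460.0, 303.0], 0.17)]
adapter_broad scene [([245.0, 181.0], 0.74)]
vial top [([436.0, 222.0], 0.51)]
vial scene [([214.0, 226.0], 0.63), ([411.0, 254.0], 0.51)]
cover top [([280.0, 296.0], 0.89)]
cover scene [([414.0, 258.0], 0.64)]
(470, 298) 37 46 450 [ 462. -320.   42.] [ 464. -325.] 42 medz 42.0
(470, 298) 15 35 479 [ 460. -318.   22.] [ 475. -337.] 76 medz 21.0
(470, 298) 46 52 161 [ 464. -326.   48.] [ 463. -324.] 42 medz 48.0
(470, 298) 64 80 101 [ 463. -325.   73.] [ 463. -327.] 30 medz 73.0
(470, 298
[... 1005 characters left out ...]
(279, 295) 64 80 59 [448. 116.  72.] [448. 116.] 9 medz 72.0
(376, 221) 37 46 72 [632. -92.  43.] [637. -74.] 54 medz 43.0
(376, 221) 15 35 87 [627. -96.  25.] [625. -75.] 51 medz 25.0
(376, 221) 46 52 201 [633. -99.  49.] [635. -75.] 52 medz 49.0
(328, 172) 37 46 169 [768.  21.  42.] [759.  18.] 94 medz 42.0
(328, 172) 15 35 238 [786.  20.  25.] [790.  23.] 71 medz 25.0
(328, 172) 46 52 251 [759.  18.  49.] [753.  23.] 85 medz 49.0
(328, 172) 80 90 54 [662.  19.  85.] [659.  19.] 20 medz 85.0
(379, 305) 37 46 32 [ 425. -104.   43.] [ 435. -112.] 27 medz 43.0
(379, 305) 46 52 37 [ 425. -104.   49.] [ 436. -113.] 26 medz 49.0
(379, 305) 64 80 354 [ 436. -113.   75.] [ 436. -114.] 24 medz 75.0
```

View pics/topcrop.png

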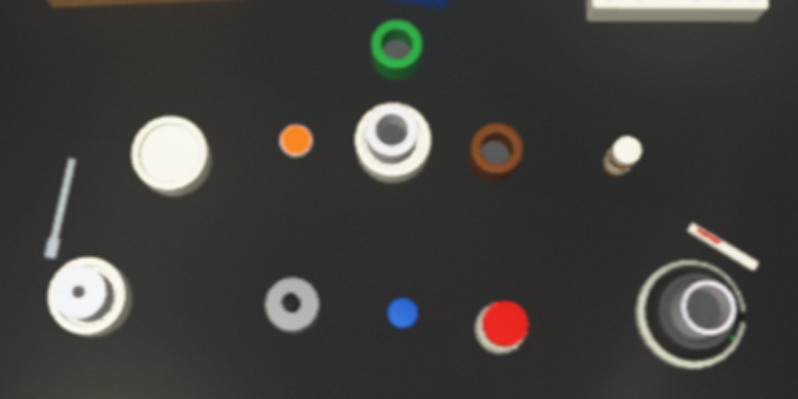

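View pics/scenecrop.png

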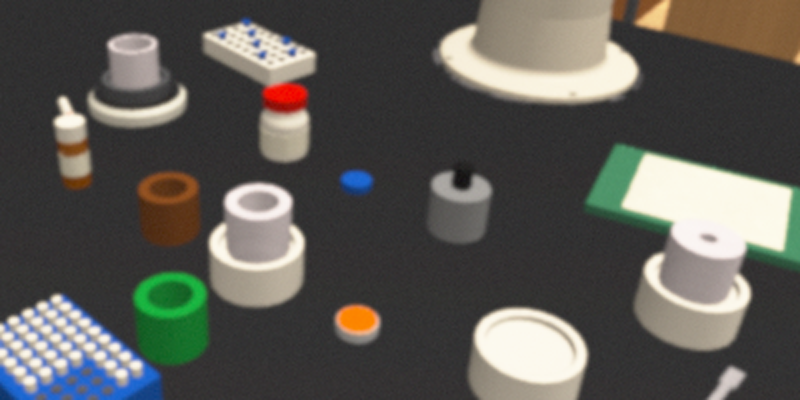

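Candidates by description:
- **Adapters:** the light ones are at top (470,293), thin rim, broad, in the mixer; (326,215), mid bore, on a stand; and (182,288), small hole, on a stand.
- **Excluded look-alikes:** brown (376,221) and green (328,172).
- **Vial:** the amber one with white cap and label at (437,224). The red-capped jar (379,305) is not it.
- **Cover:** grey with black knob at (279,295).

The crops confirm this choice. The first move is to square the tool and travel to the mixer.

```bash
python3 -m handwheel '[{"ay":-7.5,"jaw":91},{"ay":-7.5},{"ay":-7.4},{"dz":-45,"dx":20},{"dz":-45,"dx":20},{"dz":-45,"dx":20},{"dz":-45,"dx":20},{"dz":-45,"dx":20}]' 30; python3 -m handwheel '[{"dz":-48,"dx":10},{"dz":-48,"dx":10},{"dz":-48,"dx":10},{"dz":-48,"dx":10},{"dz":-48,"dx":10},{"dz":-48,"dx":10},{"dz":-48,"dx":10},{"dz":-48,"dx":10}]'
```

```text
$[0]: bad value
$[0]: bad value
```

```bash
python3 -m handwheel --help | head -20; python3 -m handwheel '[{"jaw":91,"dx":0,"dy":0,"dz":0,"ax":0,"ay":-7.5,"az":0}]' 30
```

```text
clock: 1.0
position: [238.1, 577.9, 213.9]
eef_rot: [-0.701, 0.092, -0.092, 0.701]
wrist_force: [-0.4, 0.6, -0.1]
finger_gap: 91.0invalid input: not JSON, or not a number
```

```bash
python3 -m handwheel '[{"jaw":91,"dx":0,"dy":0,"dz":0,"ax":0,"ay":-7.5,"az":0},{"jaw":91,"dx":0,"dy":0,"dz":0,"ax":0,"ay":-7.4,"az":0},{"jaw":91,"dx":20,"dy":0,"dz":-45,"ax":0,"ay":0,"az":0},{"jaw":91,"dx":20,"dy":0,"dz":-45,"ax":0,"ay":0,"az":0},{"jaw":91,"dx":20,"dy":0,"dz":-45,"ax":0,"ay":0,"az":0},{"jaw":91,"dx":20,"dy":0,"dz":-45,"ax":0,"ay":0,"az":0},{"jaw":91,"dx":20,"dy":0,"dz":-45,"ax":0,"ay":0,"az":0},{"jaw":91,"dx":20,"dy":0,"dz":-45,"ax":0,"ay":0,"az":0}]'
```

```text
clock: 1.8
position: [363.1, 308.5, 213.2]
eef_rot: [-0.706, -0.01, 0.008, 0.708]
wrist_force: [0.9, 0.4, 0.3]
finger_gap: 91.0
```

```bash
python3 -m handwheel '[{"jaw":91,"dx":10,"dy":0,"dz":-48,"ax":0,"ay":0,"az":0},{"jaw":91,"dx":10,"dy":0,"dz":-48,"ax":0,"ay":0,"az":0},{"jaw":91,"dx":10,"dy":0,"dz":-48,"ax":0,"ay":0,"az":0},{"jaw":91,"dx":10,"dy":0,"dz":-48,"ax":0,"ay":0,"az":0},{"jaw":91,"dx":10,"dy":0,"dz":-48,"ax":0,"ay":0,"az":0},{"jaw":91,"dx":10,"dy":0,"dz":-48,"ax":0,"ay":0,"az":0},{"jaw":91,"dx":10,"dy":0,"dz":-48,"ax":0,"ay":0,"az":0},{"jaw":91,"dx":10,"dy":0,"dz":-48,"ax":0,"ay":0,"az":0}]'
```

```text
clock: 2.6
position: [454.0, -81.5, 214.2]
eef_rot: [-0.706, -0.012, 0.006, 0.708]
wrist_force: [0.6, 0.9, -0.1]
finger_gap: 90.9
```

```bash
python3 -m handwheel '[{"jaw":91,"dx":2,"dy":0,"dz":-49,"ax":0,"ay":0,"az":0},{"jaw":91,"dx":2,"dy":0,"dz":-49,"ax":0,"ay":0,"az":0},{"jaw":91,"dx":0,"dy":0,"dz":-49,"ax":0,"ay":0,"az":0},{"jaw":91,"dx":0,"dy":0,"dz":-49,"ax":0,"ay":0,"az":0},{"jaw":91,"dx":0,"dy":0,"dz":-48,"ax":0,"ay":0,"az":0},{"jaw":91,"dx":0,"dy":0,"dz":0,"ax":0,"ay":0,"az":0}]'
cat >> h.py <<'E'
def wcloud(p):
    K=p['intrinsics'];T=p['cam_to_world'];z=p['range_z'].astype(float)
    v,u=np.mgrid[:480,:640];a=(u-K[0,2])/K[0,0];b=(v-K[1,2])/K[1,1];r=np.hypot(a,b)+1e-9
    t=np.tan(np.minimum(r,1.5))/r
    P=np.stack([a*t*z,-b*t*z,-z],-1);W=P@T[:3,:3].T+T[:3,3];W[(z<=0)|(r>1.4)]=np.nan
    return W
from scipy.spatial.transform import Rotation as Ro
def tool():
    o=bot.get_obs();R=Ro.from_quat(o['eef_rot']).as_matrix();D=np.array([[1,0,0],[0,0,1],[0,-1,0.]])
    rv=np.degrees(Ro.from_matrix(R.T@D).as_rotvec())
    print('t',round(o['clock'],2),'pos',np.round(o['position'],1),'turn to square',np.round(rv,2),'gap',round(o['finger_gap'],1),'F',np.round(o['wrist_force'],1));return o,R
def circ(W,c,lo,hi,rad=35):
    m=(W[...,2]>lo)&(W[...,2]<hi)&(np.hypot(W[...,0]-c[0],W[...,1]-c[1])<rad)
    q=W[m]
    if len(q)<10: return None
    h=cv2.minEnclosingCircle(q[:,:2].astype(np.float32));return len(q),np.round(q.mean(0),1),np.round(h[0],1),round(h[1],1),np.round(np.median(q[:,2]),1)
E
python3 - <<'E'
from h import *
tool()
p=bot.grab_frame('wrist');cv2.imwrite('pics/w1.png',p['pixels'][...,::-1]);W=wcloud(p);print(p['intrinsics'],p['cam_to_world'])
for lo,hi in((80,90),(38,46),(18,26)): print(circ(W,(463,-326),lo,hi,70 if lo<50 else 40))
E
```

```text
clock: 3.2
position: [463.7, -336.8, 214.2]
eef_rot: [-0.707, -0.012, 0.003, 0.707]
wrist_force: [1.2, 0.3, -0.8]
finger_gap: 91.6
t 3.2 pos [ 463.7 -336.8  214.2] turn to square [-0.04  1.19  0.75] gap 91.6 F [ 1.2  0.3 -0.8]
[[371.64829954   0.         324.31838944]
 [  0.         371.64829954 240.32462086]
 [  0.           0.           1.        ]] [[-2.08024608e-02 -9.50331756e-01 -3.10542768e-01  3.76825236e+02]
 [ 9.99783332e-01 -2.00031454e-02 -5.75872157e-03 -3.37388645e+02]
 [-7.39136147e-04 -3.10595279e-01  9.50541965e-01  3.83418924e+02]
 [ 0.00000000e+00  0.00000000e+00  0.00000000e+00  1.00000000e+00]]
(1200, array([ 464.5, -324.4,   84.1]), array([ 464.9, -324.1]), 29.2, np.float64(84.3))
(2824, array([ 459.1, -324. ,   43.1]), array([ 465.5, -323. ]), 42.2, np.float64(43.0))
(1150, array([ 453.3, -330.7,   20.3]), array([ 464.8, -322.9]), 59.0, np.float64(20.2))
```

View pics/w1.png

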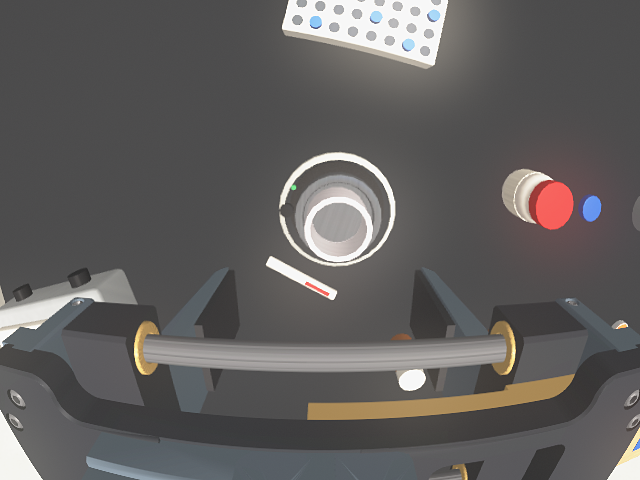

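```bash
python3 -m handwheel '[{"jaw":91,"dx":1,"dy":0,"dz":12,"ax":0,"ay":1.2,"az":0.7},{"jaw":91,"dx":0,"dy":40,"dz":0,"ax":0,"ay":0,"az":0},{"jaw":91,"dx":0,"dy":40,"dz":0,"ax":0,"ay":0,"az":0},{"jaw":91,"dx":0,"dy":25,"dz":0,"ax":0,"ay":0,"az":0},{"jaw":91,"dx":0,"dy":5,"dz":0,"ax":0,"ay":0,"az":0},{"jaw":91,"dx":0,"dy":0,"dz":0,"ax":0,"ay":0,"az":0}]'
python3 -c "from h import *;tool()"
```

```text
clock: 3.85
position: [465.2, -317.2, 102.9]
eef_rot: [-0.706, -0.001, -0.0, 0.708]
wrist_force: [0.6, 0.4, 0.1]
finger_gap: 90.6
t 3.85 pos [ 465.2 -317.2  102.9] turn to square [-0.1   0.07  0.1 ] gap 90.6 F [0.6 0.4 0.1]
```

```bash
python3 -m handwheel '[{"jaw":91,"dx":0,"dy":0,"dz":-7,"ax":0,"ay":0,"az":0},{"jaw":91,"dx":0,"dy":0,"dz":0,"ax":0,"ay":0,"az":0},{"jaw":91,"dx":0,"dy":25,"dz":0,"ax":0,"ay":0,"az":0},{"jaw":91,"dx":0,"dy":18,"dz":0,"ax":0,"ay":0,"az":0},{"jaw":91,"dx":0,"dy":3,"dz":0,"ax":0,"ay":0,"az":0},{"jaw":91,"dx":0,"dy":0,"dz":0,"ax":0,"ay":0,"az":0}]'
python3 -c "from h import *;tool()"
```

```text
clock: 4.45
position: [469.3, -327.7, 63.4]
eef_rot: [0.709, 0.004, 0.003, -0.705]
wrist_force: [0.6, 0.4, -0.3]
finger_gap: 91.0
t 4.45 pos [ 469.3 -327.7   63.4] turn to square [0.35 0.09 0.62] gap 91.0 F [ 0.6  0.4 -0.3]
```

```bash
python3 -m handwheel '[{"jaw":91,"dx":-4.5,"dy":6,"dz":3,"ax":0.3,"ay":0,"az":0.6},{"jaw":91,"dx":0,"dy":0,"dz":0,"ax":0,"ay":0,"az":0},{"jaw":91,"dx":0,"dy":0,"dz":0,"ax":0,"ay":0,"az":0}]'
python3 -c "from h import *;tool();tool()"
```

```text
clock: 4.75
position: [465.4, -325.4, 59.4]
eef_rot: [0.708, 0.001, 0.0, -0.706]
wrist_force: [0.8, -0.2, 0.0]
finger_gap: 91.0
t 4.75 pos [ 465.4 -325.4   59.4] turn to square [0.14 0.08 0.11] gap 91.0 F [ 0.8 -0.2  0. ]
t 4.75 pos [ 465.4 -325.4   59.4] turn to square [0.14 0.08 0.11] gap 91.0 F [ 0.8 -0.2  0. ]
```

```bash
python3 -m handwheel '[{"jaw":91,"dx":-0.5,"dy":8,"dz":0.5,"ax":0,"ay":0,"az":0},{"jaw":91,"dx":0,"dy":0,"dz":0,"ax":0,"ay":0,"az":0},{"jaw":50,"dx":0,"dy":0,"dz":0,"ax":0,"ay":0,"az":0},{"jaw":50,"dx":0,"dy":0,"dz":0,"ax":0,"ay":0,"az":0},{"jaw":50,"dx":0,"dy":0,"dz":0,"ax":0,"ay":0,"az":0},{"jaw":50,"dx":0,"dy":0,"dz":0,"ax":0,"ay":0,"az":0},{"jaw":50,"dx":0,"dy":0,"dz":0,"ax":0,"ay":0,"az":0},{"jaw":50,"dx":0,"dy":0,"dz":0,"ax":0,"ay":0,"az":0}]' 30
python3 -c "from h import *;tool()"
```

```text
clock: 5.55
position: [465.3, -325.2, 51.4]
eef_rot: [0.708, 0.001, 0.0, -0.706]
wrist_force: [0.9, 0.1, -2.0]
finger_gap: 56.2
t 5.55 pos [ 465.3 -325.2   51.4] turn to square [0.18 0.08 0.16] gap 56.2 F [ 0.9  0.1 -2. ]
```

```bash
python3 -m handwheel '[{"jaw":50,"dx":0,"dy":-8,"dz":0,"ax":0,"ay":0,"az":0},{"jaw":50,"dx":0,"dy":-20,"dz":0,"ax":0,"ay":0,"az":0},{"jaw":50,"dx":0,"dy":-35,"dz":0,"ax":0,"ay":0,"az":0},{"jaw":50,"dx":0,"dy":-20,"dz":0,"ax":0,"ay":0,"az":0},{"jaw":50,"dx":0,"dy":-5,"dz":0,"ax":0,"ay":0,"az":0},{"jaw":50,"dx":0,"dy":0,"dz":0,"ax":0,"ay":0,"az":0}]'
python3 - <<'E'
from h import *
tool()
p=bot.grab_frame('wrist');cv2.imwrite('pics/w2.png',p['pixels'][...,::-1]);W=wcloud(p)
o=bot.get_obs()['position']
print(circ(W,o,o[2]+25,o[2]+45,34)); print(circ(W,(464,-325),38,46,70))
E
```

```text
clock: 6.15
position: [464.2, -324.1, 143.5]
eef_rot: [0.708, 0.001, -0.0, -0.707]
wrist_force: [0.0, -0.6, -2.3]
finger_gap: 56.3
t 6.15 pos [ 464.2 -324.1  143.5] turn to square [0.09 0.08 0.06] gap 56.3 F [ 0.  -0.6 -2.3]
(4497, array([ 453.9, -323.7,  176. ]), array([ 463.6, -324.1]), 33.8, np.float64(176.3))
(2013, array([ 446.6, -322.4,   41.3]), array([ 464.8, -322.7]), 41.8, np.float64(41.4))
```

View pics/w2.png

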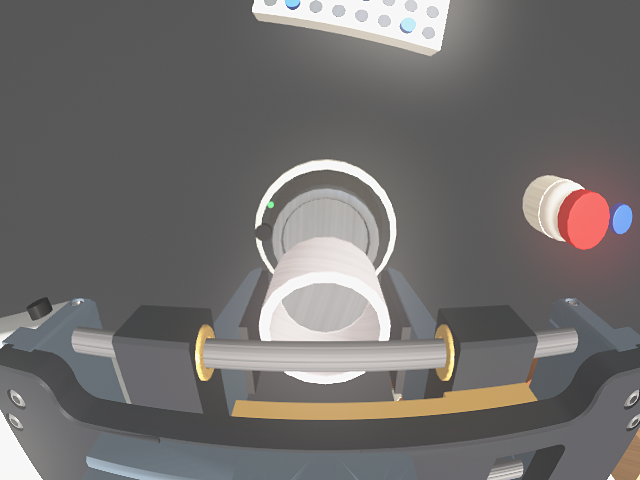

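```bash
python3 -m handwheel '[{"jaw":50,"dx":6,"dy":0,"dz":25,"ax":0,"ay":0,"az":0},{"jaw":50,"dx":12,"dy":0,"dz":46,"ax":0,"ay":0,"az":0},{"jaw":50,"dx":12,"dy":0,"dz":46,"ax":0,"ay":0,"az":0},{"jaw":50,"dx":12,"dy":0,"dz":46,"ax":0,"ay":0,"az":0},{"jaw":50,"dx":12,"dy":0,"dz":46,"ax":0,"ay":0,"az":0},{"jaw":50,"dx":12,"dy":0,"dz":46,"ax":0,"ay":0,"az":0},{"jaw":50,"dx":12,"dy":0,"dz":46,"ax":0,"ay":0,"az":0},{"jaw":50,"dx":12,"dy":0,"dz":46,"ax":0,"ay":0,"az":0}]'
python3 -c "from h import *;tool()"
```

```text
clock: 7.0
position: [552.2, 30.7, 133.0]
eef_rot: [-0.707, 0.007, 0.001, 0.707]
wrist_force: [0.2, 0.0, -1.1]
finger_gap: 56.7
t 7.0 pos [552.2  30.7 133. ] turn to square [-0.05 -0.45 -0.6 ] gap 56.7 F [ 0.2  0.  -1.1]
```

```bash
python3 -m handwheel '[{"jaw":50,"dx":12,"dy":-2,"dz":46,"ax":0,"ay":0,"az":-0.6},{"jaw":50,"dx":12,"dy":-2,"dz":46,"ax":0,"ay":0,"az":0},{"jaw":50,"dx":12,"dy":-2,"dz":46,"ax":0,"ay":0,"az":0},{"jaw":50,"dx":12,"dy":-2,"dz":46,"ax":0,"ay":0,"az":0},{"jaw":50,"dx":6,"dy":-2,"dz":30,"ax":0,"ay":0,"az":0},{"jaw":50,"dx":0,"dy":0,"dz":8,"ax":0,"ay":0,"az":0},{"jaw":50,"dx":0,"dy":0,"dz":0,"ax":0,"ay":0,"az":0},{"jaw":50,"dx":0,"dy":0,"dz":0,"ax":0,"ay":0,"az":0}]'
python3 - <<'E'
from h import *
tool()
p=bot.grab_frame('wrist');cv2.imwrite('pics/w3.png',p['pixels'][...,::-1]);W=wcloud(p)
o=bot.get_obs()['position']
print(circ(W,o,o[2]+30,o[2]+45,40));
for lo,hi in((38,46),(30,37)): print(circ(W,(610,265),lo,hi,60))
E
```

```text
clock: 7.8
position: [603.9, 266.7, 130.9]
eef_rot: [0.708, -0.006, -0.004, -0.706]
wrist_force: [-0.2, -0.2, -2.2]
finger_gap: 56.7
t 7.8 pos [603.9 266.7 130.9] turn to square [ 0.12 -0.1  -0.81] gap 56.7 F [-0.2 -0.2 -2.2]
(4313, array([594.6, 266.9, 165.2]), array([597.2, 266.4]), 37.8, np.float64(164.2))
(1930, array([590. , 268.8,  41.3]), array([612. , 267.9]), 42.1, np.float64(41.4))
(2088, array([592.7, 268.6,  34.6]), array([599.9, 268.5]), 37.0, np.float64(34.7))
```

View pics/w3.png

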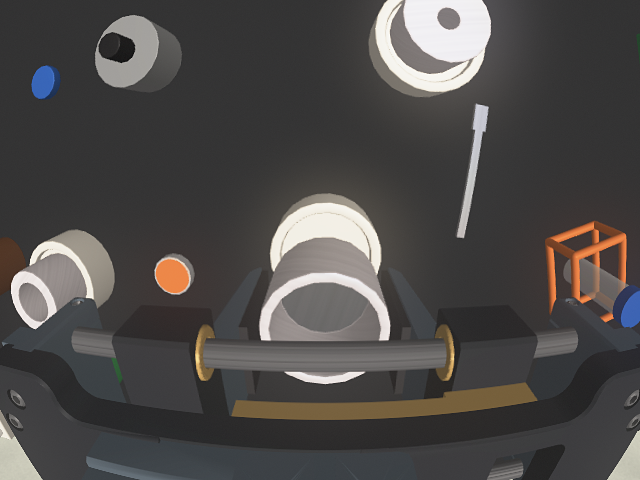

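```bash
python3 -m handwheel '[{"jaw":50,"dx":7,"dy":0,"dz":0,"ax":0,"ay":0,"az":-0.8},{"jaw":50,"dx":0,"dy":10,"dz":0,"ax":0,"ay":0,"az":0},{"jaw":50,"dx":0,"dy":20,"dz":0,"ax":0,"ay":0,"az":0},{"jaw":50,"dx":0,"dy":10,"dz":0,"ax":0,"ay":0,"az":0},{"jaw":50,"dx":0,"dy":0,"dz":0,"ax":0,"ay":0,"az":0},{"jaw":50,"dx":0,"dy":0,"dz":0,"ax":0,"ay":0,"az":0}]'
python3 -c "from h import *;tool()"
```

```text
clock: 8.45
position: [611.8, 261.0, 88.4]
eef_rot: [0.708, -0.003, 0.003, -0.706]
wrist_force: [-0.2, -0.7, -1.3]
finger_gap: 56.1
t 8.45 pos [611.8 261.   88.4] turn to square [ 0.17 -0.45  0.02] gap 56.1 F [-0.2 -0.7 -1.3]
```

```bash
python3 -m handwheel '[{"jaw":50,"dx":-0.5,"dy":9,"dz":6,"ax":0,"ay":-0.4,"az":0},{"jaw":50,"dx":0,"dy":9,"dz":0,"ax":0,"ay":0,"az":0},{"jaw":50,"dx":0,"dy":0,"dz":0,"ax":0,"ay":0,"az":0},{"jaw":50,"dx":0,"dy":0,"dz":0,"ax":0,"ay":0,"az":0}]'
python3 -c "from h import *;tool()"
```

```text
clock: 8.85
position: [611.9, 267.8, 70.0]
eef_rot: [0.708, 0.001, 0.001, -0.706]
wrist_force: [0.1, -0.1, -2.1]
finger_gap: 56.1
t 8.85 pos [611.9 267.8  70. ] turn to square [0.13 0.   0.13] gap 56.1 F [ 0.1 -0.1 -2.1]
```

```bash
python3 -m handwheel '[{"jaw":50,"dx":-0.5,"dy":8,"dz":-0.5,"ax":0,"ay":0,"az":0},{"jaw":50,"dx":0,"dy":6,"dz":0,"ax":0,"ay":0,"az":0},{"jaw":50,"dx":0,"dy":2,"dz":0,"ax":0,"ay":0,"az":0},{"jaw":50,"dx":0,"dy":0,"dz":0,"ax":0,"ay":0,"az":0}]'
python3 -c "from h import *;tool()"
```

```text
clock: 9.25
position: [611.5, 267.2, 52.8]
eef_rot: [0.708, 0.001, 0.001, -0.706]
wrist_force: [0.9, 0.3, -1.6]
finger_gap: 56.1
t 9.25 pos [611.5 267.2  52.8] turn to square [0.13 0.   0.14] gap 56.1 F [ 0.9  0.3 -1.6]
```

```bash
python3 -m handwheel '[{"jaw":50,"dx":0,"dy":1.5,"dz":0,"ax":0,"ay":0,"az":0},{"jaw":50,"dx":0,"dy":0.3,"dz":0,"ax":0,"ay":0,"az":0},{"jaw":64,"dx":0,"dy":0,"dz":0,"ax":0,"ay":0,"az":0},{"jaw":91,"dx":0,"dy":0,"dz":0,"ax":0,"ay":0,"az":0},{"jaw":91,"dx":0,"dy":0,"dz":0,"ax":0,"ay":0,"az":0},{"jaw":91,"dx":0,"dy":0,"dz":0,"ax":0,"ay":0,"az":0},{"jaw":91,"dx":0,"dy":0,"dz":0,"ax":0,"ay":0,"az":0}]'
python3 -c "from h import *;tool()"
```

```text
clock: 9.95
position: [612.5, 267.5, 52.1]
eef_rot: [0.708, 0.002, 0.002, -0.707]
wrist_force: [-0.1, 0.3, 0.7]
finger_gap: 90.6
t 9.95 pos [612.5 267.5  52.1] turn to square [ 0.09 -0.    0.27] gap 90.6 F [-0.1  0.3  0.7]
```

Released. Next I'll lift off and head to the medium adapter at about (639,18).

```bash
python3 -m handwheel '[{"jaw":91,"dx":0,"dy":-15,"dz":0,"ax":0,"ay":0,"az":0},{"jaw":91,"dx":0,"dy":-45,"dz":0,"ax":0,"ay":0,"az":0},{"jaw":91,"dx":2,"dy":-30,"dz":-15,"ax":0,"ay":0,"az":0},{"jaw":91,"dx":6,"dy":-10,"dz":-46,"ax":0,"ay":0,"az":0},{"jaw":91,"dx":6,"dy":0,"dz":-46,"ax":0,"ay":0,"az":0},{"jaw":91,"dx":6,"dy":0,"dz":-46,"ax":0,"ay":0,"az":0},{"jaw":91,"dx":6,"dy":0,"dz":-46,"ax":0,"ay":0,"az":0},{"jaw":91,"dx":2,"dy":0,"dz":-35,"ax":0,"ay":0,"az":0}]'
python3 -m handwheel '[{"jaw":91,"dx":0,"dy":0,"dz":0,"ax":0,"ay":0,"az":0},{"jaw":91,"dx":0,"dy":0,"dz":0,"ax":0,"ay":0,"az":0}]'
python3 - <<'E'
from h import *
tool()
p=bot.grab_frame('wrist');cv2.imwrite('pics/w4.png',p['pixels'][...,::-1]);W=wcloud(p)
print(circ(W,(640,18),80,90,40));
for lo,hi in((38,46),): print(circ(W,(640,18),lo,hi,60))
print('parked',circ(W,(611,267),80,90,40),circ(W,(611,267),38,46,60))
E
```

```text
clock: 10.75
position: [642.3, 30.8, 165.7]
eef_rot: [0.707, 0.007, 0.002, -0.707]
wrist_force: [0.3, 0.2, -1.0]
finger_gap: 91.0
clock: 10.95
position: [643.0, 25.8, 168.1]
eef_rot: [0.708, 0.006, 0.004, -0.706]
wrist_force: [0.6, 0.8, -0.2]
finger_gap: 90.8
t 10.95 pos [643.   25.8 168.1] turn to square [0.11 0.14 0.84] gap 90.8 F [ 0.6  0.8 -0.2]
(3035, array([639.2,  20.6,  84.3]), array([640.5,  20.4]), 29.1, np.float64(84.4))
(2720, array([630. ,  19.1,  42.5]), array([640.4,  18.7]), 42.1, np.float64(41.9))
parked (994, array([611.1, 265.6,  83.5]), array([610.8, 268.1]), 29.9, np.float64(83.8)) (1667, array([609.1, 254.6,  41.7]), array([611.8, 267.2]), 42.2, np.float64(41.3))
```

View pics/w4.png

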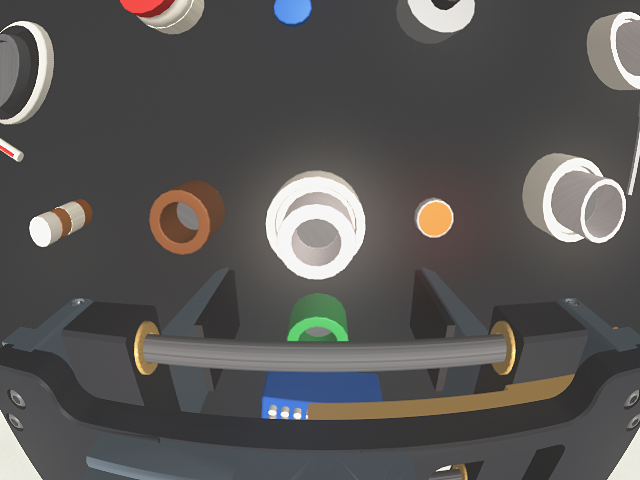

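```bash
python3 -m handwheel '[{"jaw":91,"dx":-3,"dy":10,"dz":-5.5,"ax":0,"ay":0,"az":0.8},{"jaw":91,"dx":0,"dy":25,"dz":0,"ax":0,"ay":0,"az":0},{"jaw":91,"dx":0,"dy":25,"dz":0,"ax":0,"ay":0,"az":0},{"jaw":91,"dx":0,"dy":5,"dz":0,"ax":0,"ay":0,"az":0},{"jaw":91,"dx":0,"dy":0,"dz":0,"ax":0,"ay":0,"az":0}]'
python3 -c "from h import *;tool()"
```

```text
clock: 11.5
position: [639.5, 24.2, 101.1]
eef_rot: [0.708, 0.003, -0.004, -0.706]
wrist_force: [0.4, 0.4, -0.9]
finger_gap: 90.9
t 11.5 pos [639.5  24.2 101.1] turn to square [ 0.11  0.51 -0.07] gap 90.9 F [ 0.4  0.4 -0.9]
```

```bash
python3 -m handwheel '[{"jaw":91,"dx":0.5,"dy":15,"dz":-4,"ax":0,"ay":0.5,"az":0},{"jaw":91,"dx":0,"dy":20,"dz":0,"ax":0,"ay":0,"az":0},{"jaw":91,"dx":0,"dy":7,"dz":0,"ax":0,"ay":0,"az":0},{"jaw":91,"dx":0,"dy":0,"dz":0,"ax":0,"ay":0,"az":0},{"jaw":91,"dx":0,"dy":0,"dz":0,"ax":0,"ay":0,"az":0}]'
python3 -c "from h import *;tool()"
```

```text
clock: 12.0
position: [641.7, 20.3, 59.1]
eef_rot: [0.708, 0.001, 0.001, -0.706]
wrist_force: [0.2, 0.1, 0.2]
finger_gap: 91.3
t 12.0 pos [641.7  20.3  59.1] turn to square [0.13 0.01 0.11] gap 91.3 F [0.2 0.1 0.2]
```

```bash
python3 -m handwheel '[{"jaw":91,"dx":-1.5,"dy":7,"dz":0,"ax":0,"ay":0,"az":0},{"jaw":91,"dx":0,"dy":0,"dz":0,"ax":0,"ay":0,"az":0},{"jaw":50,"dx":0,"dy":0,"dz":0,"ax":0,"ay":0,"az":0},{"jaw":50,"dx":0,"dy":0,"dz":0,"ax":0,"ay":0,"az":0},{"jaw":50,"dx":0,"dy":0,"dz":0,"ax":0,"ay":0,"az":0},{"jaw":50,"dx":0,"dy":0,"dz":0,"ax":0,"ay":0,"az":0},{"jaw":50,"dx":0,"dy":0,"dz":0,"ax":0,"ay":0,"az":0},{"jaw":50,"dx":0,"dy":0,"dz":0,"ax":0,"ay":0,"az":0}]' 30
python3 -c "from h import *;tool()"
```

```text
clock: 12.8
position: [641.4, 20.1, 54.0]
eef_rot: [0.708, 0.002, 0.002, -0.706]
wrist_force: [-0.7, 0.2, -1.4]
finger_gap: 58.1
t 12.8 pos [641.4  20.1  54. ] turn to square [0.14 0.   0.32] gap 58.1 F [-0.7  0.2 -1.4]
```

```bash
python3 -m handwheel '[{"jaw":50,"dx":0,"dy":-8,"dz":0,"ax":0,"ay":0,"az":0},{"jaw":50,"dx":0,"dy":-25,"dz":0,"ax":0,"ay":0,"az":0},{"jaw":50,"dx":0,"dy":-40,"dz":0,"ax":0,"ay":0,"az":0},{"jaw":50,"dx":-5,"dy":-20,"dz":-10,"ax":0,"ay":0,"az":0},{"jaw":50,"dx":-20,"dy":-4,"dz":-30,"ax":0,"ay":0,"az":0},{"jaw":50,"dx":-23,"dy":-1,"dz":-43,"ax":0,"ay":0,"az":0},{"jaw":50,"dx":-23,"dy":-1,"dz":-43,"ax":0,"ay":0,"az":0},{"jaw":50,"dx":-23,"dy":-1,"dz":-43,"ax":0,"ay":0,"az":0}]'
python3 -c "from h import *;tool()"
```

```text
clock: 13.6
position: [546.7, -148.7, 161.2]
eef_rot: [0.708, 0.006, 0.0, -0.706]
wrist_force: [1.2, -0.7, -1.7]
finger_gap: 58.5
t 13.6 pos [ 546.7 -148.7  161.2] turn to square [0.17 0.47 0.49] gap 58.5 F [ 1.2 -0.7 -1.7]
```

```bash
python3 -m handwheel '[{"jaw":50,"dx":-21,"dy":0,"dz":-43,"ax":0,"ay":0.4,"az":0.5},{"jaw":50,"dx":-21,"dy":0,"dz":-43,"ax":0,"ay":0,"az":0},{"jaw":50,"dx":-20,"dy":0,"dz":-43,"ax":0,"ay":0,"az":0},{"jaw":50,"dx":-12,"dy":0,"dz":-28,"ax":0,"ay":0,"az":0},{"jaw":50,"dx":-3,"dy":0,"dz":-8,"ax":0,"ay":0,"az":0},{"jaw":50,"dx":0,"dy":0,"dz":0,"ax":0,"ay":0,"az":0},{"jaw":50,"dx":0,"dy":0,"dz":0,"ax":0,"ay":0,"az":0}]'
python3 - <<'E'
from h import *
tool()
p=bot.grab_frame('wrist');cv2.imwrite('pics/w5.png',p['pixels'][...,::-1]);W=wcloud(p)
o=bot.get_obs()['position']
print(circ(W,o,o[2]+25,o[2]+36,34));
for lo,hi in((38,46),(18,26)): print(circ(W,(465,-323),lo,hi,65))
E
```

```text
clock: 14.3
position: [463.6, -324.3, 165.8]
eef_rot: [0.709, -0.001, 0.002, -0.705]
wrist_force: [0.2, 0.4, -1.9]
finger_gap: 58.1
t 14.3 pos [ 463.6 -324.3  165.8] turn to square [ 0.32 -0.27  0.12] gap 58.1 F [ 0.2  0.4 -1.9]
(5792, array([ 451.6, -323.2,  196.1]), array([ 460.3, -324. ]), 32.6, np.float64(196.3))
(1784, array([ 447.6, -322.5,   41.3]), array([ 465.4, -322.8]), 42.3, np.float64(41.4))
(1257, array([ 442.9, -329.9,   20.4]), array([ 464.7, -322.8]), 58.4, np.float64(20.2))
```

View pics/w5.png

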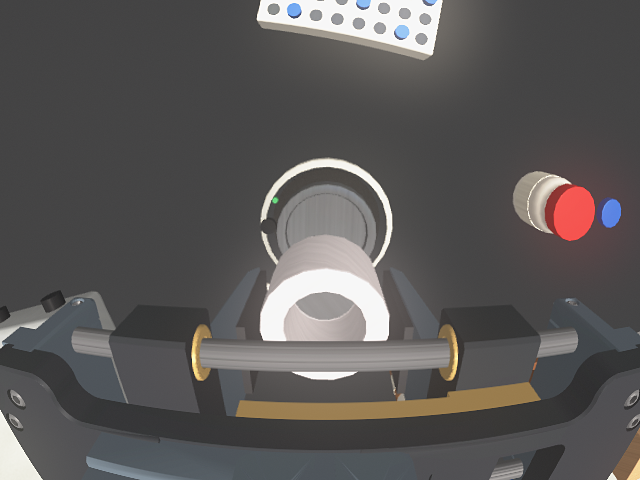

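```bash
python3 -m handwheel '[{"jaw":50,"dx":2,"dy":5,"dz":1,"ax":0.3,"ay":-0.3,"az":0},{"jaw":50,"dx":0,"dy":20,"dz":0,"ax":0,"ay":0,"az":0},{"jaw":50,"dx":0,"dy":30,"dz":0,"ax":0,"ay":0,"az":0},{"jaw":50,"dx":0,"dy":20,"dz":0,"ax":0,"ay":0,"az":0},{"jaw":50,"dx":0,"dy":5,"dz":0,"ax":0,"ay":0,"az":0},{"jaw":50,"dx":0,"dy":0,"dz":0,"ax":0,"ay":0,"az":0},{"jaw":50,"dx":0,"dy":0,"dz":0,"ax":0,"ay":0,"az":0}]'
python3 -c "from h import *;tool()"
```

```text
clock: 15.05
position: [470.7, -316.6, 83.6]
eef_rot: [-0.707, -0.005, 0.003, 0.707]
wrist_force: [0.2, -0.2, -1.6]
finger_gap: 58.4
t 15.05 pos [ 470.7 -316.6   83.6] turn to square [-0.06  0.67  0.21] gap 58.4 F [ 0.2 -0.2 -1.6]
```

```bash
python3 -m handwheel '[{"jaw":50,"dx":-4.5,"dy":0,"dz":-6.5,"ax":0,"ay":0.6,"az":0.2},{"jaw":50,"dx":0,"dy":5,"dz":0,"ax":0,"ay":0,"az":0},{"jaw":50,"dx":0,"dy":5,"dz":0,"ax":0,"ay":0,"az":0},{"jaw":50,"dx":0,"dy":0,"dz":0,"ax":0,"ay":0,"az":0},{"jaw":50,"dx":0,"dy":0,"dz":0,"ax":0,"ay":0,"az":0}]'
python3 -c "from h import *;tool()"
```

```text
clock: 15.55
position: [467.1, -324.8, 75.4]
eef_rot: [0.708, 0.001, 0.001, -0.706]
wrist_force: [-0.6, 0.2, -1.8]
finger_gap: 58.5
t 15.55 pos [ 467.1 -324.8   75.4] turn to square [0.1  0.01 0.19] gap 58.5 F [-0.6  0.2 -1.8]
```

```bash
python3 -m handwheel '[{"jaw":50,"dx":-1,"dy":4,"dz":1.5,"ax":0,"ay":0,"az":0.2},{"jaw":50,"dx":0,"dy":7,"dz":0,"ax":0,"ay":0,"az":0},{"jaw":50,"dx":0,"dy":7,"dz":0,"ax":0,"ay":0,"az":0},{"jaw":50,"dx":0,"dy":1,"dz":0,"ax":0,"ay":0,"az":0},{"jaw":50,"dx":0,"dy":0,"dz":0,"ax":0,"ay":0,"az":0}]'
python3 -c "from h import *;tool()"
```

```text
clock: 16.05
position: [465.9, -322.9, 54.4]
eef_rot: [0.708, -0.0, -0.0, -0.707]
wrist_force: [0.5, 0.3, -1.6]
finger_gap: 58.4
t 16.05 pos [ 465.9 -322.9   54.4] turn to square [ 0.08  0.02 -0.05] gap 58.4 F [ 0.5  0.3 -1.6]
```

```bash
python3 -m handwheel '[{"jaw":50,"dx":0,"dy":0.8,"dz":0,"ax":0,"ay":0,"az":0},{"jaw":50,"dx":0,"dy":0,"dz":0,"ax":0,"ay":0,"az":0},{"jaw":64,"dx":0,"dy":0,"dz":0,"ax":0,"ay":0,"az":0},{"jaw":91,"dx":0,"dy":0,"dz":0,"ax":0,"ay":0,"az":0},{"jaw":91,"dx":0,"dy":0,"dz":0,"ax":0,"ay":0,"az":0},{"jaw":91,"dx":0,"dy":0,"dz":0,"ax":0,"ay":0,"az":0},{"jaw":91,"dx":0,"dy":0,"dz":0,"ax":0,"ay":0,"az":0}]'
python3 -m handwheel '[{"jaw":91,"dx":0,"dy":-15,"dz":0,"ax":0,"ay":0,"az":0},{"jaw":91,"dx":0,"dy":-40,"dz":0,"ax":0,"ay":0,"az":0},{"jaw":91,"dx":0,"dy":-40,"dz":0,"ax":0,"ay":0,"az":0},{"jaw":91,"dx":0,"dy":-10,"dz":0,"ax":0,"ay":0,"az":0},{"jaw":91,"dx":0,"dy":0,"dz":0,"ax":0,"ay":0,"az":0},{"jaw":91,"dx":0,"dy":0,"dz":0,"ax":0,"ay":0,"az":0}]'
cat >> h.py <<'E'
def fitc(W,m,r0=None):
    from scipy.optimize import least_squares
E
python3 - <<'E'
from h import *
tool()
p=bot.grab_frame('wrist');cv2.imwrite('pics/w6.png',p['pixels'][...,::-1]);W=wcloud(p)
print(circ(W,(465,-323),80,90,40));
for lo,hi in((38,46),(18,26),(42,48)): print(circ(W,(465,-323),lo,hi,65 if hi!=48 else 16))
print('vial',circ(W,(634,-238),68,80,30))
E
```

```text
clock: 16.75
position: [466.4, -323.3, 54.7]
eef_rot: [0.708, 0.0, -0.0, -0.706]
wrist_force: [-0.3, 0.5, -0.1]
finger_gap: 90.6
clock: 17.35
position: [465.6, -322.6, 161.6]
eef_rot: [0.707, -0.001, -0.001, -0.707]
wrist_force: [-0.1, -0.4, -1.3]
finger_gap: 91.0
t 17.35 pos [ 465.6 -322.6  161.6] turn to square [ 0.04  0.02 -0.11] gap 91.0 F [-0.1 -0.4 -1.3]
(3094, array([ 463.6, -321.8,   84.3]), array([ 465. , -322.1]), 29.0, np.float64(84.4))
(2812, array([ 454.5, -323.1,   42.5]), array([ 465.5, -322.9]), 42.3, np.float64(41.8))
(1432, array([ 451. , -329. ,   20.3]), array([ 465.4, -323.1]), 58.6, np.float64(20.2))
(838, array([ 468.7, -322.6,   45.2]), array([ 466. , -323.1]), 15.8, np.float64(45.2))
vial None
```

View pics/w6.png

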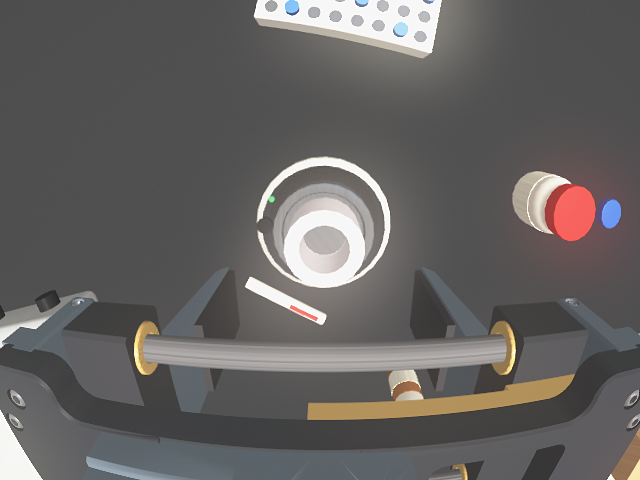

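```bash
python3 -m handwheel '[{"jaw":91,"dx":20,"dy":0,"dz":10,"ax":0,"ay":0,"az":0},{"jaw":91,"dx":43,"dy":0,"dz":21,"ax":0,"ay":0,"az":0},{"jaw":91,"dx":43,"dy":0,"dz":21,"ax":0,"ay":0,"az":0},{"jaw":91,"dx":40,"dy":0,"dz":20,"ax":0,"ay":0,"az":0},{"jaw":91,"dx":15,"dy":0,"dz":8,"ax":0,"ay":0,"az":0},{"jaw":91,"dx":0,"dy":0,"dz":0,"ax":0,"ay":0,"az":0},{"jaw":91,"dx":0,"dy":0,"dz":0,"ax":0,"ay":0,"az":0}]'
python3 - <<'E'
from h import *
tool()
p=bot.grab_frame('wrist');cv2.imwrite('pics/w7.png',p['pixels'][...,::-1]);W=wcloud(p)
print('vial',circ(W,(634,-238),68,80,30))
print('adapter',circ(W,(465,-323),80,90,40))
E
```

```text
clock: 18.1
position: [627.5, -237.4, 148.1]
eef_rot: [-0.704, 0.007, 0.005, 0.71]
wrist_force: [0.7, 0.2, -0.5]
finger_gap: 91.1
t 18.1 pos [ 627.5 -237.4  148.1] turn to square [-0.43 -0.1  -0.96] gap 91.1 F [ 0.7  0.2 -0.5]
vial (1382, array([ 633.1, -237.9,   74.4]), array([ 634.1, -238. ]), 15.1, np.float64(74.5))
adapter (2511, array([ 473.2, -321.2,   84.3]), array([ 465.8, -321.8]), 29.1, np.float64(84.5))
```

View pics/w7.png

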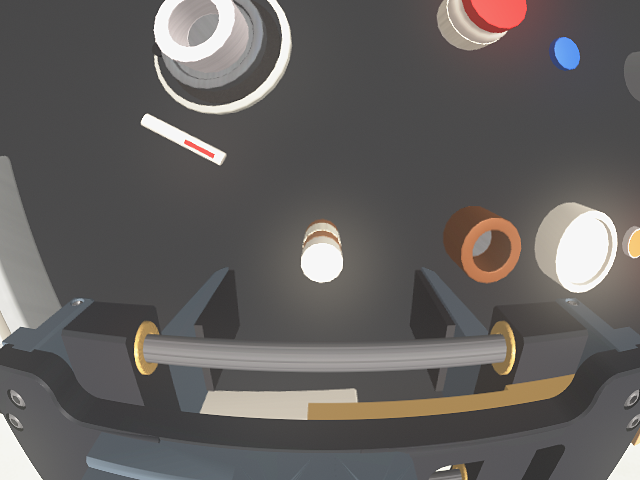

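```bash
python3 -m handwheel '[{"jaw":91,"dx":6.5,"dy":0,"dz":-0.5,"ax":-0.4,"ay":0,"az":-0.9},{"jaw":91,"dx":0,"dy":10,"dz":0,"ax":0,"ay":0,"az":0},{"jaw":91,"dx":0,"dy":20,"dz":0,"ax":0,"ay":0,"az":0},{"jaw":91,"dx":0,"dy":15,"dz":0,"ax":0,"ay":0,"az":0},{"jaw":91,"dx":0,"dy":0,"dz":0,"ax":0,"ay":0,"az":0},{"jaw":91,"dx":0,"dy":0,"dz":0,"ax":0,"ay":0,"az":0}]'
python3 -c "from h import *;tool()"
```

```text
clock: 18.75
position: [630.0, -241.4, 100.1]
eef_rot: [0.707, -0.003, 0.002, -0.707]
wrist_force: [0.2, 0.2, 0.1]
finger_gap: 91.1
t 18.75 pos [ 630.  -241.4  100.1] turn to square [ 0.01 -0.42 -0.05] gap 91.1 F [0.2 0.2 0.1]
```

```bash
python3 -m handwheel '[{"jaw":91,"dx":4,"dy":0,"dz":3.5,"ax":0,"ay":-0.4,"az":0},{"jaw":91,"dx":0,"dy":15,"dz":0,"ax":0,"ay":0,"az":0},{"jaw":91,"dx":0,"dy":22,"dz":0,"ax":0,"ay":0,"az":0},{"jaw":91,"dx":0,"dy":8,"dz":0,"ax":0,"ay":0,"az":0},{"jaw":91,"dx":0,"dy":0,"dz":0,"ax":0,"ay":0,"az":0},{"jaw":91,"dx":0,"dy":0,"dz":0,"ax":0,"ay":0,"az":0}]'
python3 -c "from h import *;tool()"
```

```text
clock: 19.35
position: [635.6, -238.4, 54.6]
eef_rot: [0.708, 0.001, 0.001, -0.706]
wrist_force: [0.3, 0.5, 0.5]
finger_gap: 90.8
t 19.35 pos [ 635.6 -238.4   54.6] turn to square [0.1  0.01 0.15] gap 90.8 F [0.3 0.5 0.5]
```

```bash
python3 -m handwheel '[{"jaw":60,"dx":-1.5,"dy":8.5,"dz":0.3,"ax":0,"ay":0,"az":0},{"jaw":45,"dx":0,"dy":0,"dz":0,"ax":0,"ay":0,"az":0},{"jaw":38,"dx":0,"dy":0,"dz":0,"ax":0,"ay":0,"az":0},{"jaw":36,"dx":0,"dy":0,"dz":0,"ax":0,"ay":0,"az":0},{"jaw":36,"dx":0,"dy":0,"dz":0,"ax":0,"ay":0,"az":0},{"jaw":36,"dx":0,"dy":0,"dz":0,"ax":0,"ay":0,"az":0}]' 15
python3 - <<'E'
from h import *
tool()
p=bot.grab_frame('wrist');W=wcloud(p)
print('vial',circ(W,(634,-238),71,80,18))
E
```

```text
clock: 19.95
position: [635.0, -238.7, 47.5]
eef_rot: [0.708, 0.002, 0.002, -0.706]
wrist_force: [-0.7, -0.1, -0.9]
finger_gap: 45.7
t 19.95 pos [ 635.  -238.7   47.5] turn to square [0.18 0.01 0.31] gap 45.7 F [-0.7 -0.1 -0.9]
vial (2715, array([ 631. , -237.7,   74.5]), array([ 633.5, -237.8]), 15.1, np.float64(74.5))
```

```bash
python3 -m handwheel '[{"jaw":38,"dx":-1.2,"dy":1,"dz":0.7,"ax":0,"ay":0,"az":0.3},{"jaw":33,"dx":0,"dy":0,"dz":0,"ax":0,"ay":0,"az":0},{"jaw":31,"dx":0,"dy":0,"dz":0,"ax":0,"ay":0,"az":0},{"jaw":25,"dx":0,"dy":0,"dz":0,"ax":0,"ay":0,"az":0},{"jaw":25,"dx":0,"dy":0,"dz":0,"ax":0,"ay":0,"az":0},{"jaw":25,"dx":0,"dy":0,"dz":0,"ax":0,"ay":0,"az":0}]' 18
python3 - <<'E'
from h import *
tool()
p=bot.grab_frame('wrist');W=wcloud(p);cv2.imwrite('pics/w8.png',p['pixels'][...,::-1])
print('vial',circ(W,(634,-238),71,80,18))
E
```

```text
clock: 20.6
position: [633.9, -237.9, 46.6]
eef_rot: [0.708, 0.0, -0.0, -0.706]
wrist_force: [-0.3, -0.3, 0.8]
finger_gap: 29.7
t 20.6 pos [ 633.9 -237.9   46.6] turn to square [0.19 0.01 0.  ] gap 29.7 F [-0.3 -0.3  0.8]
vial (2699, array([ 630.3, -236.7,   74.6]), array([ 632.2, -236.8]), 17.8, np.float64(74.7))
```

View pics/w8.png

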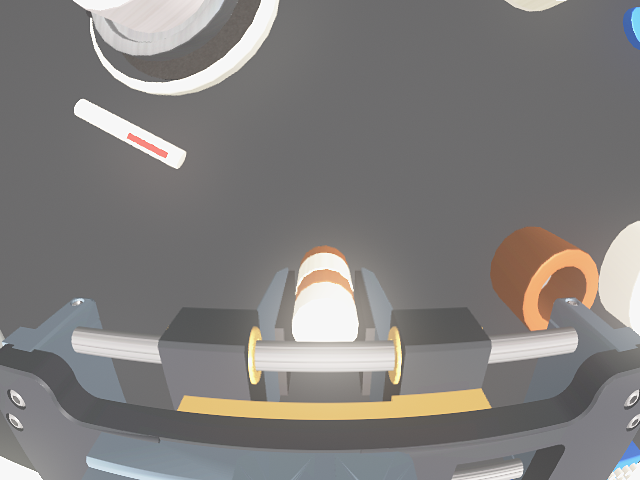

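```bash
python3 -m handwheel '[{"jaw":25,"dx":0,"dy":-8,"dz":0,"ax":0,"ay":0,"az":0},{"jaw":25,"dx":0,"dy":-20,"dz":0,"ax":0,"ay":0,"az":0},{"jaw":25,"dx":0,"dy":-35,"dz":0,"ax":0,"ay":0,"az":0},{"jaw":25,"dx":0,"dy":-35,"dz":0,"ax":0,"ay":0,"az":0},{"jaw":25,"dx":0,"dy":-15,"dz":0,"ax":0,"ay":0,"az":0},{"jaw":25,"dx":0,"dy":-3,"dz":0,"ax":0,"ay":0,"az":0},{"jaw":25,"dx":0,"dy":0,"dz":0,"ax":0,"ay":0,"az":0}]'
python3 -c "from h import *;tool()"
```

```text
clock: 21.35
position: [633.2, -237.2, 168.8]
eef_rot: [0.708, -0.0, -0.0, -0.706]
wrist_force: [0.7, -0.8, -0.5]
finger_gap: 29.6
t 21.35 pos [ 633.2 -237.2  168.8] turn to square [ 0.16  0.01 -0.06] gap 29.6 F [ 0.7 -0.8 -0.5]
```

```bash
python3 -m handwheel '[{"jaw":25,"dx":-14,"dy":0,"dz":-7,"ax":0,"ay":0,"az":0},{"jaw":25,"dx":-30,"dy":0,"dz":-15,"ax":0,"ay":0,"az":0},{"jaw":25,"dx":-35,"dy":0,"dz":-18,"ax":0,"ay":0,"az":0},{"jaw":25,"dx":-35,"dy":0,"dz":-18,"ax":0,"ay":0,"az":0},{"jaw":25,"dx":-30,"dy":0,"dz":-15,"ax":0,"ay":0,"az":0},{"jaw":25,"dx":-14,"dy":0,"dz":-7,"ax":0,"ay":0,"az":0},{"jaw":25,"dx":-4,"dy":0,"dz":-2,"ax":0,"ay":0,"az":0},{"jaw":25,"dx":0,"dy":0,"dz":0,"ax":0,"ay":0,"az":0}]'
python3 - <<'E'
from h import *
tool()
p=bot.grab_frame('wrist');W=wcloud(p);cv2.imwrite('pics/w9.png',p['pixels'][...,::-1])
o=bot.get_obs()['position']
print('vial',circ(W,o,o[2]+22,o[2]+33,18),'adapter',circ(W,(465,-322),80,90,32))
s=bot.grab_frame('scene');cv2.imwrite('pics/s9.png',cv2.resize(s['pixels'][60:260,140:380,::-1],None,fx=3,fy=3,interpolation=2))
E
```

```text
clock: 22.15
position: [458.5, -319.7, 161.3]
eef_rot: [-0.706, 0.004, 0.004, 0.709]
wrist_force: [0.5, 0.3, -0.5]
finger_gap: 29.4
t 22.15 pos [ 458.5 -319.7  161.3] turn to square [-0.25  0.04 -0.63] gap 29.4 F [ 0.5  0.3 -0.5]
vial (2845, array([ 454.9, -318.6,  189.1]), array([ 457.9, -318.9]), 17.8, np.float64(189.4)) adapter (1950, array([ 453.1, -322.1,   84.4]), array([ 465., -322.]), 29.0, np.float64(84.5))
```

View pics/w9.png

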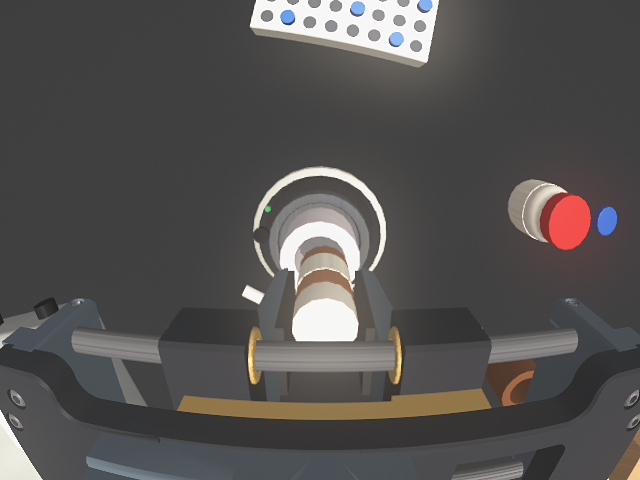

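View pics/s9.png

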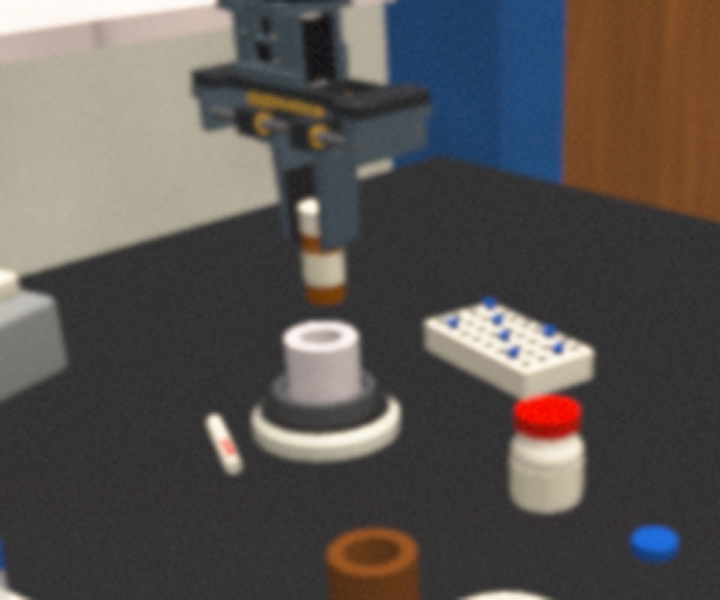

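```bash
python3 -m handwheel '[{"jaw":25,"dx":3.5,"dy":5,"dz":-1.6,"ax":-0.2,"ay":0,"az":-0.6},{"jaw":25,"dx":3.5,"dy":8,"dz":-1.6,"ax":0,"ay":0,"az":0},{"jaw":25,"dx":0,"dy":3,"dz":0,"ax":0,"ay":0,"az":0},{"jaw":25,"dx":0,"dy":0,"dz":0,"ax":0,"ay":0,"az":0},{"jaw":25,"dx":0,"dy":0,"dz":0,"ax":0,"ay":0,"az":0}]'
python3 -c "from h import *;tool()"
```

```text
clock: 22.75
position: [470.1, -321.1, 143.0]
eef_rot: [-0.707, -0.002, 0.002, 0.707]
wrist_force: [-0.4, -0.7, 0.1]
finger_gap: 29.3
t 22.75 pos [ 470.1 -321.1  143. ] turn to square [-0.04  0.32  0.07] gap 29.3 F [-0.4 -0.7  0.1]
```

```bash
python3 -m handwheel '[{"jaw":25,"dx":-3.5,"dy":2,"dz":-1.3,"ax":0,"ay":0.3,"az":0},{"jaw":25,"dx":0,"dy":2,"dz":0,"ax":0,"ay":0,"az":0},{"jaw":25,"dx":0,"dy":0,"dz":0,"ax":0,"ay":0,"az":0},{"jaw":25,"dx":0,"dy":0,"dz":0,"ax":0,"ay":0,"az":0}]'
python3 -c "from h import *;tool()"
```

```text
clock: 23.15
position: [466.3, -322.6, 139.0]
eef_rot: [-0.707, -0.0, -0.001, 0.707]
wrist_force: [0.6, -0.3, -0.2]
finger_gap: 29.7
t 23.15 pos [ 466.3 -322.6  139. ] turn to square [-0.02 -0.01  0.08] gap 29.7 F [ 0.6 -0.3 -0.2]
```

```bash
python3 -m handwheel '[{"jaw":25,"dx":-0.9,"dy":3,"dz":-0.3,"ax":0,"ay":0,"az":0},{"jaw":25,"dx":0,"dy":0,"dz":0,"ax":0,"ay":0,"az":0},{"jaw":25,"dx":0,"dy":5,"dz":0,"ax":0,"ay":0,"az":0},{"jaw":25,"dx":0,"dy":5,"dz":0,"ax":0,"ay":0,"az":0},{"jaw":25,"dx":0,"dy":0,"dz":0,"ax":0,"ay":0,"az":0}]'
python3 -c "from h import *;tool()"
```

```text
clock: 23.65
position: [465.3, -323.1, 125.0]
eef_rot: [-0.707, -0.0, -0.001, 0.707]
wrist_force: [0.2, -0.6, -0.4]
finger_gap: 29.8
t 23.65 pos [ 465.3 -323.1  125. ] turn to square [-0.01 -0.01  0.09] gap 29.8 F [ 0.2 -0.6 -0.4]
```

The vial is entering the well without contact force, with its bottom at about 78 mm. I'll continue lowering it.

```bash
python3 -m handwheel '[{"jaw":25,"dx":0,"dy":6,"dz":0,"ax":0,"ay":0,"az":0},{"jaw":25,"dx":0,"dy":8,"dz":0,"ax":0,"ay":0,"az":0},{"jaw":25,"dx":0,"dy":8,"dz":0,"ax":0,"ay":0,"az":0},{"jaw":25,"dx":0,"dy":4,"dz":0,"ax":0,"ay":0,"az":0},{"jaw":25,"dx":0,"dy":0,"dz":0,"ax":0,"ay":0,"az":0}]'
python3 -c "from h import *;tool()"
```

```text
clock: 24.15
position: [465.1, -322.8, 96.0]
eef_rot: [-0.707, -0.0, -0.0, 0.707]
wrist_force: [1.0, -1.0, -0.8]
finger_gap: 29.9
t 24.15 pos [ 465.1 -322.8   96. ] turn to square [-0.05 -0.01  0.05] gap 29.9 F [ 1.  -1.  -0.8]
```

```bash
python3 -m handwheel '[{"jaw":25,"dx":0,"dy":2,"dz":0,"ax":0,"ay":0,"az":0},{"jaw":25,"dx":0,"dy":1.5,"dz":0,"ax":0,"ay":0,"az":0},{"jaw":25,"dx":0,"dy":0,"dz":0,"ax":0,"ay":0,"az":0}]'
python3 -m handwheel '[{"jaw":25,"dx":0,"dy":1,"dz":0,"ax":0,"ay":0,"az":0},{"jaw":25,"dx":0,"dy":0.5,"dz":0,"ax":0,"ay":0,"az":0}]'
python3 -m handwheel '[{"jaw":25,"dx":0,"dy":0.7,"dz":0,"ax":0,"ay":0,"az":0},{"jaw":25,"dx":0,"dy":0,"dz":0,"ax":0,"ay":0,"az":0}]'
```

```text
clock: 24.45
position: [465.2, -322.9, 92.3]
eef_rot: [-0.707, -0.0, -0.0, 0.707]
wrist_force: [0.9, -0.8, -0.9]
finger_gap: 29.5
clock: 24.65
position: [465.6, -323.2, 91.4]
eef_rot: [0.707, 0.001, 0.001, -0.707]
wrist_force: [-1.7, 1.7, 7.7]
finger_gap: 29.7
clock: 24.85
position: [465.9, -323.4, 91.6]
eef_rot: [0.707, 0.001, 0.001, -0.707]
wrist_force: [0.5, 0.2, -0.6]
finger_gap: 29.7
```

```bash
python3 -m handwheel '[{"jaw":25,"dx":-0.3,"dy":0.6,"dz":0.3,"ax":0,"ay":0,"az":0}]'
python3 - <<'E'
from h import *
tool()
p=bot.grab_frame('wrist');W=wcloud(p);cv2.imwrite('pics/w10.png',p['pixels'][...,::-1])
print('vial',circ(W,(465,-322),116,124,18))
E
```

```text
clock: 24.95
position: [465.8, -323.3, 91.4]
eef_rot: [0.708, 0.001, 0.001, -0.707]
wrist_force: [0.6, -1.5, 9.1]
finger_gap: 29.3
t 24.95 pos [ 465.8 -323.3   91.4] turn to square [ 0.08 -0.01  0.2 ] gap 29.3 F [ 0.6 -1.5  9.1]
vial (2671, array([ 462.2, -322.1,  119.5]), array([ 464.5, -322.3]), 17.5, np.float64(119.6))
```

View pics/w10.png

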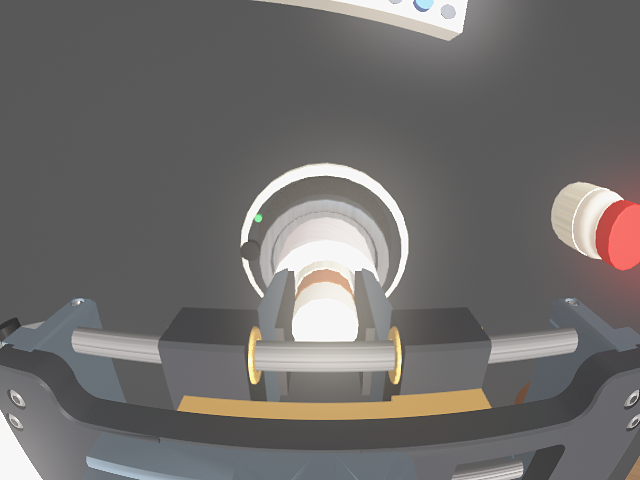

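The vial top is at 119.5 (expected 120) and there's floor contact force, so it's fully down. Releasing, then rising.

```bash
python3 -m handwheel '[{"jaw":32,"dx":0,"dy":0,"dz":0,"ax":0,"ay":0,"az":0},{"jaw":40,"dx":0,"dy":0,"dz":0,"ax":0,"ay":0,"az":0},{"jaw":70,"dx":0,"dy":0,"dz":0,"ax":0,"ay":0,"az":0},{"jaw":80,"dx":0,"dy":0,"dz":0,"ax":0,"ay":0,"az":0},{"jaw":80,"dx":0,"dy":0,"dz":0,"ax":0,"ay":0,"az":0},{"jaw":80,"dx":0,"dy":-10,"dz":0,"ax":0,"ay":0,"az":0},{"jaw":80,"dx":0,"dy":-35,"dz":0,"ax":0,"ay":0,"az":0},{"jaw":80,"dx":0,"dy":-40,"dz":0,"ax":0,"ay":0,"az":0}]'
python3 -m handwheel '[{"jaw":80,"dx":0,"dy":-25,"dz":0,"ax":0,"ay":0,"az":0},{"jaw":80,"dx":0,"dy":-5,"dz":0,"ax":0,"ay":0,"az":0},{"jaw":80,"dx":0,"dy":0,"dz":0,"ax":0,"ay":0,"az":0}]'
python3 - <<'E'
from h import *
tool()
p=bot.grab_frame('wrist');W=wcloud(p);cv2.imwrite('pics/w11.png',p['pixels'][...,::-1])
print('vial',circ(W,(465,-322),110,130,30),'adapter',circ(W,(465,-322),80,90,40))
E
```

```text
clock: 25.8
position: [463.2, -321.2, 175.0]
eef_rot: [-0.705, 0.001, 0.001, 0.709]
wrist_force: [0.3, -0.4, 0.3]
finger_gap: 79.7
clock: 26.1
position: [464.9, -322.7, 212.7]
eef_rot: [0.707, 0.001, 0.001, -0.707]
wrist_force: [-0.3, 0.1, -0.2]
finger_gap: 80.0
t 26.1 pos [ 464.9 -322.7  212.7] turn to square [ 0.06 -0.01  0.17] gap 80.0 F [-0.3  0.1 -0.2]
vial (1262, array([ 464.8, -322.7,  119.2]), array([ 466.1, -322.7]), 15.1, np.float64(119.5)) adapter (1848, array([ 457.6, -321.9,   84.4]), array([ 465. , -322.2]), 29.1, np.float64(84.5))
```

View pics/w11.png

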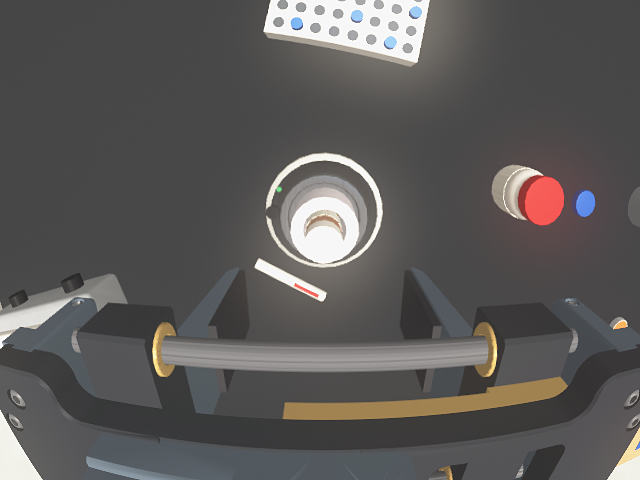

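```bash
python3 -m handwheel '[{"jaw":60,"dx":0,"dy":0,"dz":25,"ax":0,"ay":0,"az":0},{"jaw":60,"dx":-2,"dy":0,"dz":48,"ax":0,"ay":0,"az":0},{"jaw":60,"dx":-2,"dy":0,"dz":48,"ax":0,"ay":0,"az":0},{"jaw":60,"dx":-2,"dy":0,"dz":48,"ax":0,"ay":0,"az":0},{"jaw":60,"dx":-2,"dy":0,"dz":48,"ax":0,"ay":0,"az":0},{"jaw":60,"dx":-2,"dy":0,"dz":48,"ax":0,"ay":0,"az":0},{"jaw":60,"dx":-2,"dy":0,"dz":48,"ax":0,"ay":0,"az":0},{"jaw":60,"dx":-2,"dy":0,"dz":48,"ax":0,"ay":0,"az":0}]'
python3 -m handwheel '[{"jaw":60,"dx":0,"dy":5,"dz":40,"ax":0,"ay":0,"az":0},{"jaw":60,"dx":0,"dy":10,"dz":20,"ax":0,"ay":0,"az":0},{"jaw":60,"dx":0,"dy":10,"dz":0,"ax":0,"ay":0,"az":0},{"jaw":60,"dx":0,"dy":0,"dz":0,"ax":0,"ay":0,"az":0},{"jaw":60,"dx":0,"dy":0,"dz":0,"ax":0,"ay":0,"az":0}]'
python3 - <<'E'
from h import *
tool()
p=bot.grab_frame('wrist');W=wcloud(p);cv2.imwrite('pics/w12.png',p['pixels'][...,::-1])
print('cover',circ(W,(450,118),44,53,40),'knob',circ(W,(450,118),66,76,25))
E
```

```text
clock: 26.95
position: [446.2, 46.5, 203.0]
eef_rot: [-0.706, 0.007, 0.0, 0.708]
wrist_force: [0.6, 0.7, -0.1]
finger_gap: 59.7
clock: 27.45
position: [441.8, 113.6, 172.7]
eef_rot: [-0.706, 0.008, 0.006, 0.708]
wrist_force: [0.2, 1.1, 0.9]
finger_gap: 59.9
t 27.45 pos [441.8 113.6 172.7] turn to square [-0.14 -0.16 -1.06] gap 59.9 F [0.2 1.1 0.9]
cover (2948, array([447.1, 118.9,  47.6]), array([449.2, 119.1]), 29.3, np.float64(47.6)) knob (500, array([448.2, 119. ,  71.3]), array([448.8, 119.1]), 10.1, np.float64(71.5))
```

View pics/w12.png

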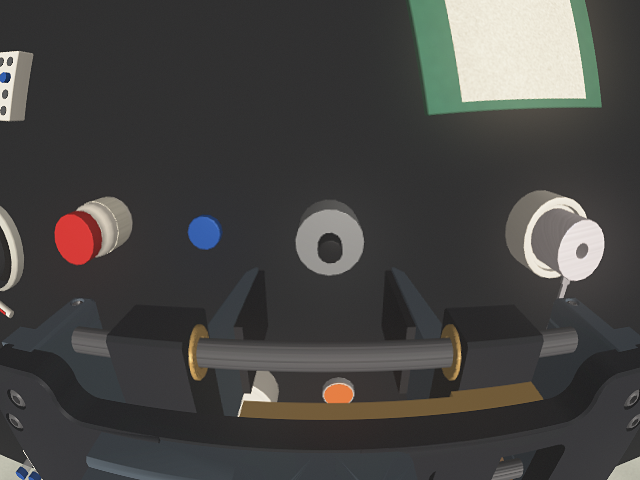

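```bash
python3 -m handwheel '[{"jaw":60,"dx":7,"dy":8,"dz":4.5,"ax":0,"ay":0,"az":-1},{"jaw":60,"dx":0,"dy":25,"dz":0,"ax":0,"ay":0,"az":0},{"jaw":60,"dx":0,"dy":25,"dz":0,"ax":0,"ay":0,"az":0},{"jaw":60,"dx":0,"dy":8,"dz":0,"ax":0,"ay":0,"az":0},{"jaw":60,"dx":0,"dy":0,"dz":0,"ax":0,"ay":0,"az":0},{"jaw":60,"dx":0,"dy":0,"dz":0,"ax":0,"ay":0,"az":0}]' 18
python3 -c "from h import *;tool()"
```

```text
clock: 28.1
position: [451.7, 113.4, 107.4]
eef_rot: [-0.706, 0.003, -0.005, 0.708]
wrist_force: [0.3, 0.6, 0.4]
finger_gap: 60.1
t 28.1 pos [451.7 113.4 107.4] turn to square [-0.14 -0.62  0.21] gap 60.1 F [0.3 0.6 0.4]
```

```bash
python3 -m handwheel '[{"jaw":60,"dx":-2.5,"dy":0,"dz":5.5,"ax":-0.1,"ay":-0.6,"az":0.2},{"jaw":60,"dx":0,"dy":10,"dz":0,"ax":0,"ay":0,"az":0},{"jaw":60,"dx":0,"dy":15,"dz":0,"ax":0,"ay":0,"az":0},{"jaw":50,"dx":0,"dy":5,"dz":0,"ax":0,"ay":0,"az":0},{"jaw":50,"dx":0,"dy":0,"dz":0,"ax":0,"ay":0,"az":0},{"jaw":50,"dx":0,"dy":0,"dz":0,"ax":0,"ay":0,"az":0}]' 18
python3 -c "from h import *;tool()"
```

```text
clock: 28.7
position: [451.0, 119.9, 78.7]
eef_rot: [-0.707, -0.002, -0.002, 0.708]
wrist_force: [0.5, -0.5, 0.1]
finger_gap: 49.9
t 28.7 pos [451.  119.9  78.7] turn to square [-0.07  0.06  0.3 ] gap 49.9 F [ 0.5 -0.5  0.1]
```

```bash
python3 -m handwheel '[{"jaw":50,"dx":-1.8,"dy":6,"dz":-1.3,"ax":0,"ay":0,"az":0.3},{"jaw":45,"dx":0,"dy":10,"dz":0,"ax":0,"ay":0,"az":0},{"jaw":40,"dx":0,"dy":8,"dz":0,"ax":0,"ay":0,"az":0},{"jaw":36,"dx":0,"dy":1,"dz":0,"ax":0,"ay":0,"az":0},{"jaw":36,"dx":0,"dy":0,"dz":0,"ax":0,"ay":0,"az":0}]' 18
python3 -c "from h import *;tool()"
```

```text
clock: 29.2
position: [449.5, 118.5, 52.0]
eef_rot: [-0.707, -0.001, 0.0, 0.708]
wrist_force: [0.5, 0.3, -0.3]
finger_gap: 36.0
t 29.2 pos [449.5 118.5  52. ] turn to square [-0.08  0.06  0.03] gap 36.0 F [ 0.5  0.3 -0.3]
```

```bash
python3 -m handwheel '[{"jaw":28,"dx":-0.4,"dy":0,"dz":0,"ax":0,"ay":0,"az":0},{"jaw":23,"dx":0,"dy":0,"dz":0,"ax":0,"ay":0,"az":0},{"jaw":15,"dx":0,"dy":0,"dz":0,"ax":0,"ay":0,"az":0},{"jaw":15,"dx":0,"dy":0,"dz":0,"ax":0,"ay":0,"az":0},{"jaw":15,"dx":0,"dy":0,"dz":0,"ax":0,"ay":0,"az":0}]' 20
python3 -c "from h import *;tool()"
```

```text
clock: 29.7
position: [449.3, 118.6, 52.4]
eef_rot: [-0.707, -0.001, -0.0, 0.708]
wrist_force: [0.1, -0.7, -0.7]
finger_gap: 19.0
t 29.7 pos [449.3 118.6  52.4] turn to square [-0.08  0.06  0.07] gap 19.0 F [ 0.1 -0.7 -0.7]
```

```bash
python3 -m handwheel '[{"jaw":15,"dx":0,"dy":-8,"dz":0,"ax":0,"ay":0,"az":0},{"jaw":15,"dx":0,"dy":-20,"dz":0,"ax":0,"ay":0,"az":0},{"jaw":15,"dx":0,"dy":-40,"dz":0,"ax":0,"ay":0,"az":0},{"jaw":15,"dx":0,"dy":-40,"dz":0,"ax":0,"ay":0,"az":0},{"jaw":15,"dx":0,"dy":-30,"dz":0,"ax":0,"ay":0,"az":0},{"jaw":15,"dx":0,"dy":-10,"dz":-10,"ax":0,"ay":0,"az":0},{"jaw":15,"dx":0,"dy":0,"dz":-28,"ax":0,"ay":0,"az":0},{"jaw":15,"dx":2,"dy":0,"dz":-40,"ax":0,"ay":0,"az":0}]'
python3 -m handwheel '[{"jaw":15,"dx":2,"dy":0,"dz":-45,"ax":0,"ay":0,"az":0},{"jaw":15,"dx":2,"dy":0,"dz":-45,"ax":0,"ay":0,"az":0},{"jaw":15,"dx":2,"dy":0,"dz":-45,"ax":0,"ay":0,"az":0},{"jaw":15,"dx":2,"dy":0,"dz":-45,"ax":0,"ay":0,"az":0}]'
python3 -c "from h import *;tool()"
```

```text
clock: 30.5
position: [450.6, 41.5, 211.3]
eef_rot: [-0.706, -0.004, 0.001, 0.708]
wrist_force: [1.2, -0.2, -0.4]
finger_gap: 19.7
clock: 30.9
position: [458.9, -144.0, 214.5]
eef_rot: [-0.707, -0.006, 0.001, 0.708]
wrist_force: [1.5, 0.4, 0.3]
finger_gap: 19.4
t 30.9 pos [ 458.9 -144.   214.5] turn to square [-0.07  0.55  0.43] gap 19.4 F [1.5 0.4 0.3]
```

```bash
python3 -m handwheel '[{"jaw":15,"dx":1,"dy":0,"dz":-45,"ax":0,"ay":0.5,"az":0.4},{"jaw":15,"dx":1,"dy":0,"dz":-45,"ax":0,"ay":0,"az":0},{"jaw":15,"dx":1,"dy":0,"dz":-40,"ax":0,"ay":0,"az":0},{"jaw":15,"dx":0,"dy":0,"dz":-25,"ax":0,"ay":0,"az":0},{"jaw":15,"dx":0,"dy":0,"dz":-10,"ax":0,"ay":0,"az":0},{"jaw":15,"dx":0,"dy":0,"dz":0,"ax":0,"ay":0,"az":0},{"jaw":15,"dx":0,"dy":0,"dz":0,"ax":0,"ay":0,"az":0}]'
python3 - <<'E'
from h import *
o,R=tool()
p=bot.grab_frame('wrist');W=wcloud(p);cv2.imwrite('pics/w13.png',p['pixels'][...,::-1])
z=o['position'][2]
print('covertop',circ(W,o['position'],z-9,z-1.5,45),'knob',circ(W,o['position'],z+14,z+24,20),'vial',circ(W,(465,-322),110,125,30),'adapter',circ(W,(465,-322),80,90,35),'mixer',circ(W,(465,-322),38,46,65))
E
```

```text
clock: 31.6
position: [459.8, -320.1, 218.2]
eef_rot: [0.707, -0.001, 0.003, -0.707]
wrist_force: [0.1, 0.9, -1.2]
finger_gap: 19.5
t 31.6 pos [ 459.8 -320.1  218.2] turn to square [ 0.03 -0.31  0.13] gap 19.5 F [ 0.1  0.9 -1.2]
covertop (3548, array([ 446.9, -319. ,  213.6]), array([ 459.7, -319.2]), 29.2, np.float64(213.7)) knob (1603, array([ 457.4, -319.3,  237.2]), array([ 458.4, -320.2]), 18.8, np.float64(237.6)) vial None adapter (1004, array([ 447.8, -323. ,   84.3]), array([ 462.3, -322.1]), 28.7, np.float64(84.4)) mixer (1357, array([ 446.5, -323.9,   41.4]), array([ 465.3, -322.9]), 42.2, np.float64(41.4))
```

View pics/w13.png

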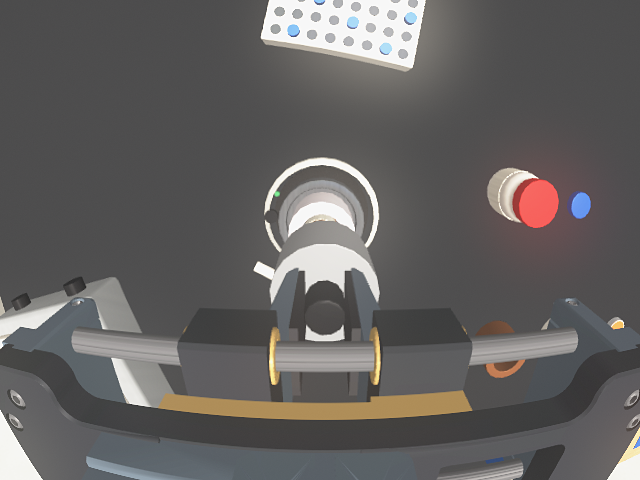

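```bash
python3 -m handwheel '[{"jaw":15,"dx":5.3,"dy":0,"dz":-2.9,"ax":0,"ay":-0.3,"az":0},{"jaw":15,"dx":0,"dy":10,"dz":0,"ax":0,"ay":0,"az":0},{"jaw":15,"dx":0,"dy":15,"dz":0,"ax":0,"ay":0,"az":0},{"jaw":15,"dx":0,"dy":4,"dz":0,"ax":0,"ay":0,"az":0},{"jaw":15,"dx":0,"dy":0,"dz":0,"ax":0,"ay":0,"az":0},{"jaw":15,"dx":0,"dy":0,"dz":0,"ax":0,"ay":0,"az":0}]'
python3 -c "from h import *;tool()"
```

```text
clock: 32.25
position: [466.6, -318.5, 187.6]
eef_rot: [-0.707, -0.003, 0.001, 0.707]
wrist_force: [-1.3, -0.0, -0.4]
finger_gap: 19.1
t 32.25 pos [ 466.6 -318.5  187.6] turn to square [-0.03  0.34  0.11] gap 19.1 F [-1.3 -0.  -0.4]
```

```bash
python3 -m handwheel '[{"jaw":15,"dx":-1.3,"dy":0,"dz":-4,"ax":0,"ay":0.3,"az":0},{"jaw":15,"dx":0,"dy":3,"dz":0,"ax":0,"ay":0,"az":0},{"jaw":15,"dx":0,"dy":0,"dz":0,"ax":0,"ay":0,"az":0},{"jaw":15,"dx":0,"dy":0,"dz":0,"ax":0,"ay":0,"az":0}]'
python3 -c "from h import *;tool()"
```

```text
clock: 32.65
position: [465.6, -323.2, 185.4]
eef_rot: [0.707, 0.001, 0.001, -0.707]
wrist_force: [-0.4, 0.5, -0.6]
finger_gap: 19.3
t 32.65 pos [ 465.6 -323.2  185.4] turn to square [0.03 0.01 0.18] gap 19.3 F [-0.4  0.5 -0.6]
```

```bash
python3 -m handwheel '[{"jaw":15,"dx":-0.4,"dy":5,"dz":0,"ax":0,"ay":0,"az":0.1},{"jaw":15,"dx":0,"dy":10,"dz":0,"ax":0,"ay":0,"az":0},{"jaw":15,"dx":0,"dy":10,"dz":0,"ax":0,"ay":0,"az":0},{"jaw":15,"dx":0,"dy":2,"dz":0,"ax":0,"ay":0,"az":0},{"jaw":15,"dx":0,"dy":0,"dz":0,"ax":0,"ay":0,"az":0}]'
python3 -c "from h import *;tool()"
```

```text
clock: 33.15
position: [464.9, -323.1, 155.5]
eef_rot: [0.707, 0.0, 0.0, -0.707]
wrist_force: [0.0, 1.1, -0.2]
finger_gap: 19.7
t 33.15 pos [ 464.9 -323.1  155.5] turn to square [0.01 0.   0.04] gap 19.7 F [ 0.   1.1 -0.2]
```

```bash
python3 -m handwheel '[{"jaw":15,"dx":0,"dy":5,"dz":0,"ax":0,"ay":0,"az":0},{"jaw":15,"dx":0,"dy":7,"dz":0,"ax":0,"ay":0,"az":0},{"jaw":15,"dx":0,"dy":3,"dz":0,"ax":0,"ay":0,"az":0},{"jaw":15,"dx":0,"dy":0,"dz":0,"ax":0,"ay":0,"az":0}]'
python3 - <<'E'
from h import *
o,R=tool()
p=bot.grab_frame('wrist');W=wcloud(p);cv2.imwrite('pics/w14.png',p['pixels'][...,::-1])
z=o['position'][2]
print('covertop',circ(W,o['position'],z-9,z-1.5,45),'adapter',circ(W,(465,-322),78,86,34),'mixer',circ(W,(465,-322),38,46,65))
E
```

```text
clock: 33.55
position: [465.0, -323.1, 139.2]
eef_rot: [0.707, 0.0, 0.0, -0.707]
wrist_force: [0.3, 0.3, -0.1]
finger_gap: 19.2
t 33.55 pos [ 465.  -323.1  139.2] turn to square [0.01 0.01 0.04] gap 19.2 F [ 0.3  0.3 -0.1]
covertop (3548, array([ 452.1, -322. ,  134.7]), array([ 465.1, -321.8]), 29.4, np.float64(134.8)) adapter (268, array([ 440.7, -318.3,   82.1]), array([ 454. , -319.9]), 26.6, np.float64(82.4)) mixer (2124, array([ 445.1, -322.6,   41.4]), array([ 464.7, -322.8]), 41.8, np.float64(41.4))
```

View pics/w14.png

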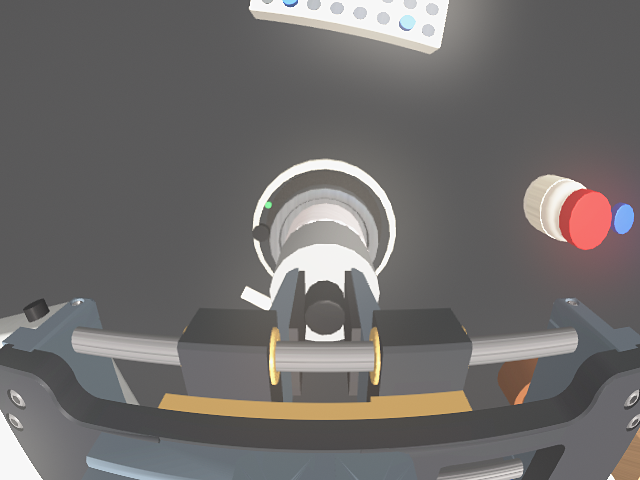

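The cover is over the vial, 1–2 mm above the adapter and well centred. Next: touch down and check the force.

```bash
python3 -m handwheel '[{"jaw":15,"dx":0,"dy":1.2,"dz":0,"ax":0,"ay":0,"az":0},{"jaw":15,"dx":0,"dy":0.3,"dz":0,"ax":0,"ay":0,"az":0}]'
python3 -m handwheel '[{"jaw":15,"dx":0,"dy":0.6,"dz":0,"ax":0,"ay":0,"az":0}]'
```

```text
clock: 33.8
position: [465.2, -323.3, 138.1]
eef_rot: [0.707, 0.0, 0.0, -0.707]
wrist_force: [-0.2, -0.5, -0.5]
finger_gap: 19.5
clock: 33.9
position: [465.3, -323.4, 137.7]
eef_rot: [0.707, 0.001, 0.001, -0.707]
wrist_force: [0.5, 0.2, -0.4]
finger_gap: 19.2
```

```bash
python3 -m handwheel '[{"jaw":15,"dx":0,"dy":0.6,"dz":0.2,"ax":0,"ay":0,"az":0},{"jaw":15,"dx":0,"dy":0.4,"dz":0,"ax":0,"ay":0,"az":0}]'
python3 -m handwheel '[{"jaw":15,"dx":0,"dy":0.5,"dz":0,"ax":0,"ay":0,"az":0}]'
```

```text
clock: 34.1
position: [465.6, -323.4, 137.0]
eef_rot: [0.708, 0.001, 0.001, -0.707]
wrist_force: [-0.4, -0.9, 3.9]
finger_gap: 19.6
clock: 34.2
position: [465.7, -323.6, 136.9]
eef_rot: [0.708, 0.001, 0.001, -0.706]
wrist_force: [-2.8, 0.9, 12.0]
finger_gap: 19.4
```

Contact made at the expected height. Opening and rising.

```bash
python3 -m handwheel '[{"jaw":22,"dx":0,"dy":0,"dz":0,"ax":0,"ay":0,"az":0},{"jaw":35,"dx":0,"dy":0,"dz":0,"ax":0,"ay":0,"az":0},{"jaw":60,"dx":0,"dy":0,"dz":0,"ax":0,"ay":0,"az":0},{"jaw":60,"dx":0,"dy":0,"dz":0,"ax":0,"ay":0,"az":0},{"jaw":60,"dx":0,"dy":-10,"dz":0,"ax":0,"ay":0,"az":0},{"jaw":60,"dx":0,"dy":-30,"dz":0,"ax":0,"ay":0,"az":0},{"jaw":60,"dx":0,"dy":-40,"dz":0,"ax":0,"ay":0,"az":0},{"jaw":60,"dx":0,"dy":-25,"dz":0,"ax":0,"ay":0,"az":0}]'
python3 -m handwheel '[{"jaw":60,"dx":0,"dy":-5,"dz":0,"ax":0,"ay":0,"az":0},{"jaw":60,"dx":0,"dy":0,"dz":0,"ax":0,"ay":0,"az":0},{"jaw":60,"dx":0,"dy":0,"dz":0,"ax":0,"ay":0,"az":0}]'
python3 - <<'E'
from h import *
o,R=tool()
p=bot.grab_frame('wrist');W=wcloud(p);cv2.imwrite('pics/w15.png',p['pixels'][...,::-1])
m=circ(W,(465,-322),127,138,40)
print('covertop',m,'knob',circ(W,(465,-322),150,162,30),'adapter',circ(W,(465,-322),76,86,34),'mixer',circ(W,(465,-322),38,46,65))
q=W[(W[...,2]>127)&(W[...,2]<138)&(np.hypot(W[...,0]-465,W[...,1]+322)<29)]
A=np.c_[q[:,:2]-[465,-322],np.ones(len(q))];print('plane tilt',np.linalg.lstsq(A,q[:,2],rcond=None)[0])
s=bot.grab_frame('scene');cv2.imwrite('pics/s15.png',cv2.resize(s['pixels'][110:310,140:400,::-1],None,fx=3,fy=3,interpolation=2))
t=bot.grab_frame('top');Wt=cloud(t);print('broad parked',circ(Wt,(610,266),78,90,40),'narrow',circ(Wt,(446,340),78,90,40));cv2.imwrite('pics/t15.png',t['pixels'][...,::-1])
E
```

```text
clock: 35.0
position: [463.8, -321.9, 243.7]
eef_rot: [-0.706, 0.001, 0.001, 0.708]
wrist_force: [0.2, -0.1, 0.1]
finger_gap: 59.8
clock: 35.3
position: [464.7, -322.7, 252.8]
eef_rot: [0.708, 0.001, 0.001, -0.707]
wrist_force: [-0.5, -0.2, -0.6]
finger_gap: 60.0
t 35.3 pos [ 464.7 -322.7  252.8] turn to square [0.07 0.01 0.11] gap 60.0 F [-0.5 -0.2 -0.6]
covertop (3110, array([ 463.2, -322.8,  132.6]), array([ 465.4, -322.7]), 29.2, np.float64(132.6)) knob (532, array([ 464.4, -322.7,  156.2]), array([ 465.3, -322.8]), 10.1, np.float64(156.4)) adapter (100, array([ 441.9, -315. ,   81.7]), array([ 453.2, -320. ]), 26.2, np.float64(82.6)) mixer (1111, array([ 446.4, -322.7,   41.3]), array([ 464.9, -322.5]), 42.1, np.float64(41.4))
plane tilt [ 5.27880106e-03 -6.34230396e-04  1.32578448e+02]
broad parked (181, array([610.5, 264.8,  84.3]), array([610.2, 265.2]), 29.3, np.float64(84.4)) narrow (490, array([445.5, 339.4,  84.9]), array([445. , 339.3]), 29.4, np.float64(85.0))
```

View pics/w15.png

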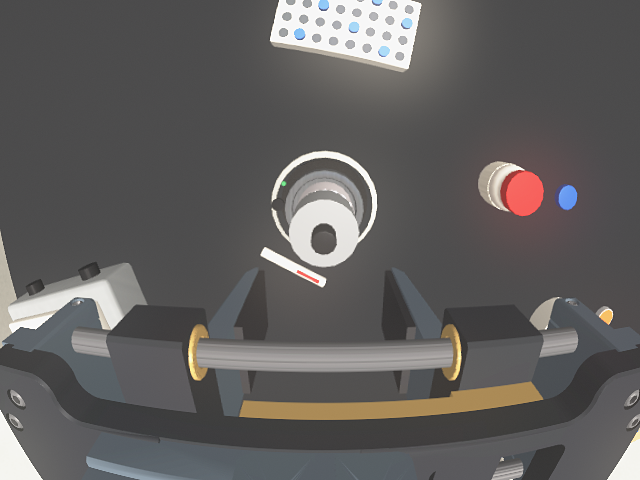

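View pics/s15.png

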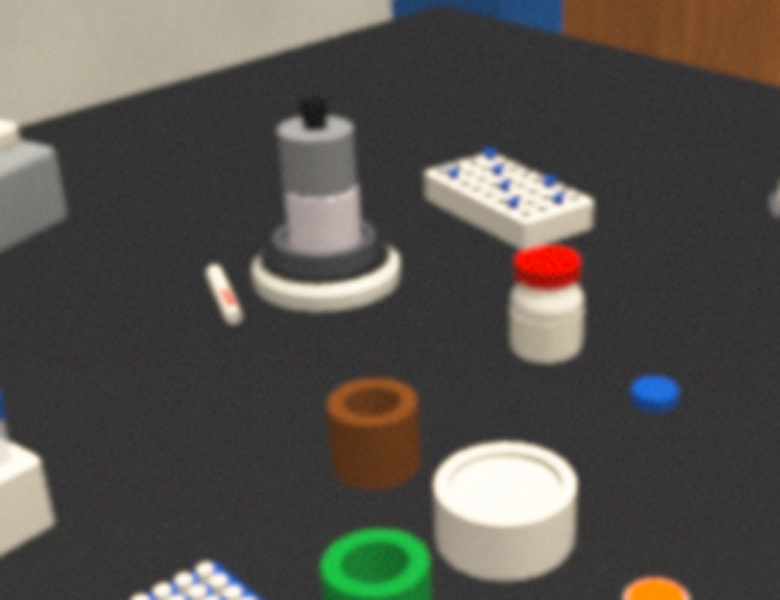

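View pics/t15.png

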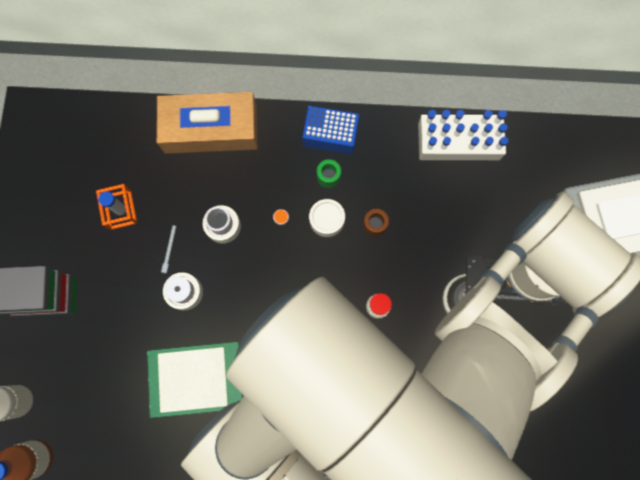

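Every check agrees: the cover is level, centred and at the right height, both unsuitable adapters are parked, and the robot is clear. Handing in.

```bash
python3 -c "from workcell import bot;print(bot.hand_in(), bot.get_obs()['clock'])"
```

```text
the job is handed in; nothing more can be done
the job is handed in; nothing more can be done
```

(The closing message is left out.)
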